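# Put up the bath-ring drying bracket and hang the rings

### The job

Hook the drying bracket's two claws into the slots of the white upright and press it down until it is fully home and the red catch has sprung out over its top edge. Then hang every bath ring on the table over the peg of its own colour (blue on blue, orange on orange), and leave them resting there. Leave the cup, comb, nail file, jar and brush where they are.

Things in the scene. Friction and masses are not known exactly. Their poses are not given: they have to be found in the camera images.
- upright: White steel slotted upright, fixed: hollow channel 60 mm wide, 170 tall, on a flat foot. Origin at table height on the centre line of its front face (towards the robot); x into the upright, y left, z up. Bracket home: its axes parallel to these, rear face on the front face, underside at z = 70 mm, so bracket_back at (0, 0, 110) mm; play 3 mm sideways, 2 mm forwards.
- slot_low (a point): Centre of the lower slot in the upright's front face: 13 mm wide, 28 mm tall (z = 80 to 108 mm). The front plate is 4.5 mm thick, hollow behind for about 24 mm. Axes as the upright's.
- slot_high (a point): Centre of the upper slot, the same size, z = 120 to 148 mm.
- catch (a joint): Red sprung catch on the upright's front face, 18 mm wide, z = 152 to 164 mm, sticking out 5 mm. 0 = out, up to 0.007 m as it is pushed in (2.5 N out, 5 N in). The raised back plate pushes it in as the claws go into the slots; once the bracket is pressed fully down it springs out over the back plate's top edge, to about 0, and locks it.
- bracket_grip (a point): Drying bracket, aluminium, 0.28 kg, standing on its flat underside. Point: centre of its white grip block, 60 mm in front of the rear face, 38 mm above the underside. Block 14 mm wide (y), 24 long (x), 14 to 50 mm above the underside on a bar 18 wide; cap on top 22 wide, 30 long, 50 to 58 mm. Grasp from above across y. Axes: x from pegs to claws, y left, z up.
- bracket_back (a point): Rear face of the bracket's back plate (50 mm wide, 80 tall), centre line, 40 mm above the underside. Two claws, 7 mm wide: necks 10 to 18 and 50 to 58 mm above the underside, 12 mm out (+x), tongues 10 mm down at their ends. Hook in 10 to 20 mm (best 15) above home, push in until the faces meet, press straight down; friction may hold it up until pressed. Axes as bracket_grip.
- peg_blue (a point): Foot of the bracket's blue peg (left, +y end of a cross-bar 144 mm wide): centre of the top of its blue foot disc (44 mm across), 130 mm in front of the rear face, 60 mm left, 18 mm above the underside. Peg: steel rod 9 mm thick, blue tip, tilting 10 degrees away from the back plate; tip 13 mm in -x and 74 mm above this point. Axes as bracket_grip.
- peg_orange (a point): Foot of the orange peg (right, -y end of the cross-bar): the same as the blue one but with orange foot disc and tip.
- ring_blue1_mid (a point): Centre of a blue bath ring toy, firm silicone, outer diameter 56 mm, hole 32 mm, 16 mm thick, about 35 g; lies flat on the table at the start. z is the ring's axis. None if absent.
- ring_blue2_mid (a point): Centre of a blue bath ring toy, firm silicone, outer diameter 56 mm, hole 32 mm, 16 mm thick, about 35 g; lies flat on the table at the start. z is the ring's axis. None if absent.
- ring_blue3_mid (a point): Centre of a blue bath ring toy, firm silicone, outer diameter 56 mm, hole 32 mm, 16 mm thick, about 35 g; lies flat on the table at the start. z is the ring's axis. None if absent.
- ring_orange1_mid (a point): Centre of an orange bath ring toy, firm silicone, outer diameter 56 mm, hole 32 mm, 16 mm thick, about 35 g; lies flat on the table at the start. z is the ring's axis. None if absent.
- ring_orange2_mid (a point): Centre of an orange bath ring toy, firm silicone, outer diameter 56 mm, hole 32 mm, 16 mm thick, about 35 g; lies flat on the table at the start. z is the ring's axis. None if absent.
- ring_orange3_mid (a point): Centre of an orange bath ring toy, firm silicone, outer diameter 56 mm, hole 32 mm, 16 mm thick, about 35 g; lies flat on the table at the start. z is the ring's axis. None if absent.
- cup_mid (a point): White ceramic cup with a green snap lid, 76 mm across, 95 mm tall; point on its axis 45 mm up. Bystander.
- comb: Yellow plastic comb 150 x 34 x 5 mm lying flat, origin under its centre, length along x. Bystander.
- file: Steel nail file with white handle, 145 x 13 x 8 mm, lying flat, length along x. Bystander.
- cream: Cream jar 56 mm across, 60 mm tall; origin under its centre. Bystander.
- hairbrush: Small brush lying flat, handle to its -x. Bystander.

How it is judged:
On the way:
1. the bracket is hooked into the upright, pressed fully down and locked by the catch, with no ring lifted onto it yet (x of bracket_back in the frame of upright between -0.004 and 0.003 m and y of bracket_back in the frame of upright between -0.005 and 0.005 m and z of bracket_back in the frame of upright between 0.1065 and 0.1135 m and angle between the x axis of bracket_back and the x axis of upright, either way round below 0.12 rad and value of joint catch below 0.002 m and height (world z) of each of ring_blue1_mid, ring_blue2_mid, ring_blue3_mid, ring_orange1_mid, ring_orange2_mid, ring_orange3_mid below 0.06 m), for 0.2 s.
At the end, for the whole second after the job is handed in: Bracket home on the upright (within 4 mm, sideways 5 mm, 0.12 rad), the catch out (below 2 mm); every ring present threaded on the peg of its colour (centre within about 16 mm of the peg, 4 to 62 mm above its foot disc); all at rest (x of bracket_back in the frame of upright between -0.004 and 0.003 m and y of bracket_back in the frame of upright between -0.005 and 0.005 m and z of bracket_back in the frame of upright between 0.1065 and 0.1135 m and angle between the x axis of bracket_back and the x axis of upright, either way round below 0.12 rad and value of joint catch below 0.002 m and x of ring_blue1_mid in the frame of peg_blue between -0.03 and 0.016 m and y of ring_blue1_mid in the frame of peg_blue between -0.016 and 0.016 m and z of ring_blue1_mid in the frame of peg_blue between 0.004 and 0.062 m and linear speed of each of ring_blue1, ring_blue2, ring_blue3, ring_orange1, ring_orange2, ring_orange3, bracket below 0.03 m/s and x of ring_blue2_mid in the frame of peg_blue between -0.03 and 0.016 m and y of ring_blue2_mid in the frame of peg_blue between -0.016 and 0.016 m and z of ring_blue2_mid in the frame of peg_blue between 0.004 and 0.062 m and x of ring_blue3_mid in the frame of peg_blue between -0.03 and 0.016 m and y of ring_blue3_mid in the frame of peg_blue between -0.016 and 0.016 m and z of ring_blue3_mid in the frame of peg_blue between 0.004 and 0.062 m and x of ring_orange1_mid in the frame of peg_orange between -0.03 and 0.016 m and y of ring_orange1_mid in the frame of peg_orange between -0.016 and 0.016 m and z of ring_orange1_mid in the frame of peg_orange between 0.004 and 0.062 m and x of ring_orange2_mid in the frame of peg_orange between -0.03 and 0.016 m and y of ring_orange2_mid in the frame of peg_orange between -0.016 and 0.016 m and z of ring_orange2_mid in the frame of peg_orange between 0.004 and 0.062 m and x of ring_orange3_mid in the frame of peg_orange between -0.03 and 0.016 m and y of ring_orange3_mid in the frame of peg_orange between -0.016 and 0.016 m and z of ring_orange3_mid in the frame of peg_orange between 0.004 and 0.062 m); the robot touches nothing.
It fails at once if a bystander is moved more than 5 cm (distance of any of cup_mid, comb, file, cream, hairbrush from where it was at the start of the episode above 0.05 m).
It fails at once if the lidded cup is tipped over (angle between cup_mid's own z axis and vertical above 0.6 rad).
Of ring_blue1, ring_blue2, ring_blue3, ring_orange1, ring_orange2, ring_orange3 only 4 to 6 are there at a start; the rules pass over those that are not, and their reading is None.
At some moment in a run one of ring_blue1, ring_blue2, ring_blue3, ring_orange1, ring_orange2, ring_orange3 may be knocked a few centimetres aside while the robot is not near it.
Once in a run the grip may slacken for a moment while it holds something.
It also fails if it takes over 210 s, if anything falls off the work surface, if the arm or the gripper's body presses on something with over 40 N, if the wrist force passes 120 N, or if a joint passes its speed limit or range.

### The arm

A 7-joint arm with a two-finger parallel gripper is mounted at the origin on the work surface. World frame = base frame: x ahead of the robot, y to its left, z up, the work surface at z = 0. Lengths are in m, angles in rad, forces in N, time in s.
With the tool pointing down it reaches from about 0.4 to 0.85 m from the base axis. Payload 6.9 kg.
Tool frame: the origin (TCP) lies on the centre line of the jaws, within the pads' length; the fingertips stand 17 mm ahead of it and the grasp point (between the pads) lies 2 mm behind it (ctrl.tcp_to_tips is the distance from the TCP to the fingertips, in m); z points along the fingers, y is the line along which they close (so a half turn about z gives the same grasp; the last joint's range is limited). The gripper opens to 85 mm and grips with 20 to 120 N. Pads are 22 mm wide; open, the fingers measure 114 mm over their backs; the gripper's body (76 mm by 85 mm) begins 54 mm behind the grasp point. The pads swing forward as they close: fully open they stand 13 mm farther back than shut.
Start: joints at [1.276, 0.507, -0.238, 1.5, 0.126, 1.149, -0.155], TCP at [0.244, -0.575, 0.248] pointing down, gripper open.
Joint ranges: [-3.08, 3.08], [-0.24, 2.05], [-1.43, 1.35], [0, 2.5], [-1.52, 4.66], [0.17, 1.96], [-2.89, 2.89]. Speed limits (rad/s): [2.39, 2.39, 3.14, 3.14, 3.14, 3.14, 3.14].

### API

Orientations are given as a unit quaternion [w, x, y, z].
In Python, from cell import ctrl gives the robot as it stands. The module is installed in compiled form; this text tells all that it offers.
- The arm moves only by the tool servo_tool, never from a script. Its arguments are lists of equal length, an entry for each row: "delta_rot": the turn, a rotation vector about the tool's x, y, z in rad, a list of three; "travel": the shift along the tool's x, y, z in mm, a list of three; "claw": the opening, from 0 (shut) to 1 (fully open). In form: {"delta_rot": [[rx, ry, rz], ...], "travel": [[dx, dy, dz], ...], "claw": [claw, ...]}. A call has 1 to 5 rows; each row is the pose to reach, as a shift and turn from the pose commanded when the call began, along the tool's axes at that moment; what a row does not reach only later rows make up. A row lasts 1/8 s, in which the tool goes at most 62.5 mm and 10.7 degrees, less where a joint would pass 70% of its speed; a pose out of reach is approached as far as the arm can. A call with a gripper value outside its range is refused whole. The fingers move at their own pace and stop on an object; the grip force is fixed at half the most. Time passes only in rows, so rows that repeat a pose let the fingers close. It gives the time, the measured TCP pose, the force, the opening and the grip force at its end, in the units of the state.
- ctrl.state(): the state, without advancing time (a new reading comes with each control period).
- ctrl.camera(name): name is "scene" or "top"; returns a dict with "frame" (480x640x3 uint8, red, green, blue), "fx", "fy", "cx", "cy" (pixels), "k1" (the pictures are not rectified: a ray, as slopes to the right and down, at radius r is drawn at 1 + k1 r^2 times it, then the intrinsics apply), "view" (4x4, takes a point from world to camera coordinates). Camera axes: x right, y down, z forward; pixel columns grow to the right and rows downward; lengths in m; the calibration is good to about 2 mm. A picture is of the moment at which its call begins. There is no depth.
- ctrl.close_job(): hands the job in; it is judged then, once.
The state is a dict: "time_s": time; "qpos": joint angles; "qd": joint speeds; "joint_efforts": joint torques, N m; "tcp_pos": TCP position; "eef_rot": TCP orientation; "wrist_force": force on the tool from outside, world axes, zero at the start; "ft_torque": the same for the moment, N m; "width": finger opening in m; "grasp_force": force on a finger pad.
Only numpy, scipy, OpenCV 4.12 (cv2) and the standard library are available. Lean on these libraries where they do the work, as an engineer would, in place of code of your own. Each camera call takes 0.05 s, during which the arm holds its last target. There are 200 camera calls.

## Working session

There is one attempt and no reset: what is moved stays moved. The work goes in short steps, Python scripts to look and compute and a tool call to move; the robot and the scene stay as the last step left them, time stands still between calls to the robot, and variables do not carry over. Pictures are saved under pics/ and viewed, at most 14 in all, crops included, and the job is handed in when it is done.

Besides the shell and the picture viewer there is one more tool, called after "Call:" as name(argument=value, ...), one argument or row to a line, values as JSON. servo_tool: Moves the arm, as the interface text tells. Its arguments: {"type":"object","properties":{"delta_rot":{"type":"array"},"travel":{"type":"array"},"claw":{"type":"array"}},"required":["delta_rot","travel","claw"]}

```bash
mkdir -p pics; cat > h.py <<'E'
import numpy as np, cv2
from cell import ctrl
from scipy.spatial.transform import Rotation as R
def cam(n): 
    c=ctrl.camera(n); c['n']=n; return c
def save(c,f,crop=None,s=1):
    im=c['frame'][:,:,::-1]
    if crop: im=im[crop[1]:crop[3],crop[0]:crop[2]]
    cv2.imwrite('pics/'+f,cv2.resize(im,None,fx=s,fy=s,interpolation=cv2.INTER_CUBIC))
def proj(c,P):
    V=np.array(c['view']);p=V[:3,:3]@np.array(P,float)+V[:3,3];x,y=p[:2]/p[2];k=1+c['k1']*(x*x+y*y)
    return np.array([c['fx']*x*k+c['cx'],c['fy']*y*k+c['cy']])
def ray(c,u,v):
    K=np.array([[c['fx'],0,c['cx']],[0,c['fy'],c['cy']],[0,0,1.]])
    x,y=cv2.undistortPoints(np.array([[[u,v]]],float),K,np.array([c['k1'],0,0,0.]))[0,0]
    V=np.array(c['view']);return -V[:3,:3].T@V[:3,3],V[:3,:3].T@np.array([x,y,1])
def onz(c,u,v,z):
    o,d=ray(c,u,v);return o+d*(z-o[2])/d[2]
def tri(c1,p1,c2,p2):
    o1,d1=ray(c1,*p1);o2,d2=ray(c2,*p2)
    s=np.linalg.lstsq(np.c_[d1,-d2],o2-o1,rcond=None)[0]
    a,b=o1+s[0]*d1,o2+s[1]*d2
    return (a+b)/2,np.linalg.norm(a-b)
def blobs(c,lo,hi,amin=40):
    h=cv2.cvtColor(c['frame'],cv2.COLOR_RGB2HSV);m=cv2.inRange(h,np.array(lo),np.array(hi))
    n,l,s,ce=cv2.connectedComponentsWithStats(m)
    return [(ce[i].round(1),s[i].tolist()) for i in range(1,n) if s[i][4]>=amin]
E
python3 - <<'E'
from h import *
np.set_printoptions(precision=3,suppress=True)
for n in('scene','top'):
    c=cam(n);save(c,n+'0.png');V=np.array(c['view']);print(n,c['fx'],c['k1'],-V[:3,:3].T@V[:3,3],V[2,:3])
    for nm,lo,hi in(('blue',(95,120,50),(125,255,255)),('or',(5,150,100),(18,255,255)),('red',(0,150,80),(4,255,255))):
        for b in blobs(c,lo,hi): print(nm,b, onz(c,*b[0],.016)[:2])
s=ctrl.state();print(s)
E
```

```text
scene 467.21316906055694 -0.11341317853251691 [ 1.011 -0.337  1.016] [-0.428  0.34  -0.837]
blue (array([349. , 175.8]), [340, 168, 19, 17, 222]) [0.396 0.27 ]
blue (array([311.8, 201.8]), [304, 196, 16, 13, 145]) [0.407 0.131]
blue (array([382.5, 205. ]), [373, 196, 20, 19, 240]) [0.528 0.277]
blue (array([491. , 262.1]), [468, 242, 47, 41, 1011]) [0.828 0.38 ]
blue (array([ 65. , 382.9]), [0, 252, 147, 228, 13259]) [ 0.478 -0.602]
or (array([348. ,  11.5]), [344, 0, 8, 25, 119]) [-0.256  0.807]
or (array([369.3,  11.7]), [368, 0, 4, 26, 40]) [-0.208  0.875]
or (array([381.3,  12.9]), [376, 0, 12, 26, 234]) [-0.175  0.908]
or (array([271. , 217.6]), [264, 211, 15, 13, 141]) [0.384 0.013]
or (array([410.1, 242.6]), [400, 233, 21, 20, 245]) [0.661 0.254]
or (array([211. , 306.7]), [200, 296, 23, 23, 295]) [ 0.511 -0.244]
or (array([250.8, 345.9]), [239, 334, 24, 25, 315]) [ 0.647 -0.221]
or (array([340.7, 401. ]), [338, 395, 6, 12, 45]) [ 0.862 -0.137]
red (array([426. ,  83.5]), [418, 75, 17, 18, 255]) [0.235 0.739]
top 458.4610616524203 -0.007782441859730734 [ 0.482 -0.009  1.034] [
[... 622 characters left out ...]
.641 -0.217]
or (array([429.9, 279.6]), [418, 268, 25, 25, 336]) [ 0.506 -0.24 ]
or (array([312.2, 333.6]), [303, 324, 20, 23, 278]) [0.381 0.016]
red (array([  4.4, 362.7]), [0, 349, 12, 27, 250]) [0.295 0.695]
{'time_s': 0.1, 'qpos': array([ 1.276,  0.508, -0.238,  1.501,  0.126,  1.149, -0.155]), 'qd': array([ 0.001, -0.001,  0.   , -0.005,  0.001,  0.   ,  0.001]), 'joint_efforts': array([ -0.005, -62.184,  -2.195, -25.021,   0.012,   0.008,  -0.   ]), 'tcp_pos': array([ 0.244, -0.575,  0.248]), 'eef_rot': array([-0.001,  0.98 ,  0.199, -0.   ]), 'wrist_force': array([ 0.391, -0.129, -0.351]), 'ft_torque': array([ 0.007,  0.026, -0.005]), 'grasp_force': 0.0, 'width': 0.08532552808043736}
```

View pics/scene0.png

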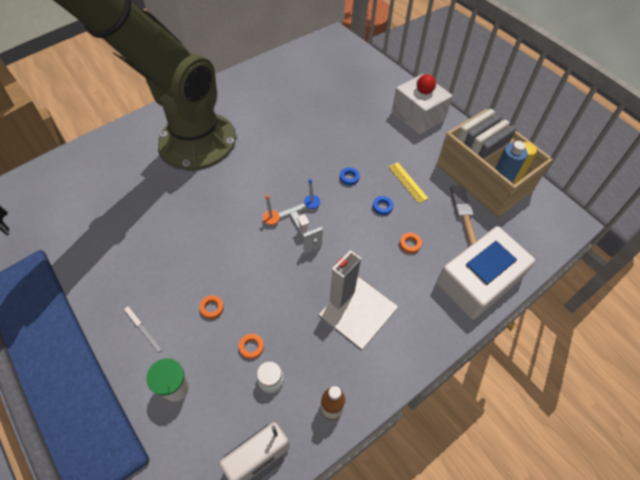

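View pics/top0.png

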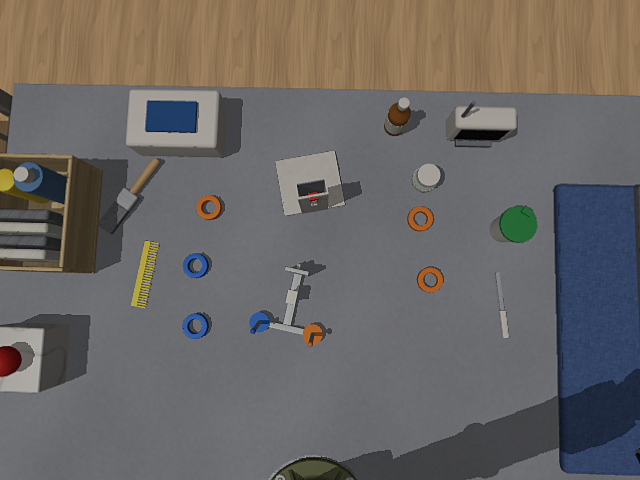

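The scene shows two blue rings at top-view (195,265) and (195,326), and three orange ones at (208,207), (420,218) and (430,280). The bracket is near (290,300) and the upright near (312,195). Next I crop in on the bracket and upright.

```bash
python3 - <<'E'
from h import *
c=cam('top');save(c,'t1.png',(235,145,365,355),2.8)
d=cam('scene');save(d,'s1.png',(250,165,410,355),3.1)
E
```

```text
(no output)
```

View pics/t1.png

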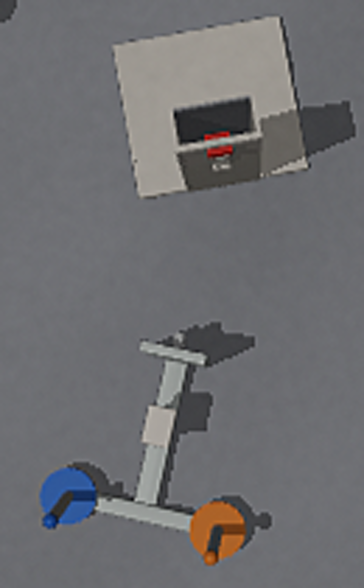

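View pics/s1.png

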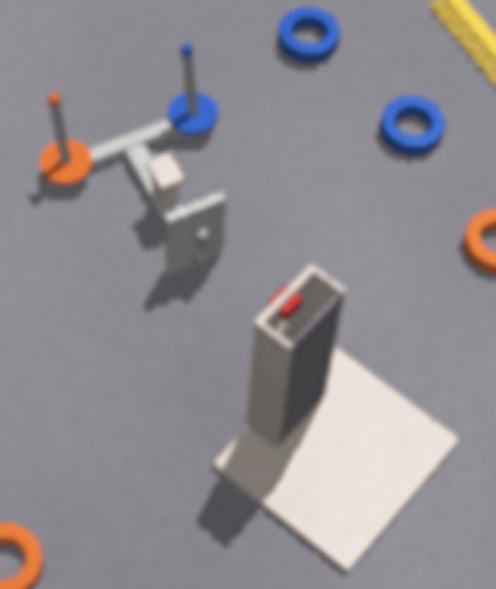

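The crops show the bracket's discs at (69,496) and (218,529), its cap at (158,426), and the upright's front top edge from (177,151) to (261,137). The bracket is turned a few degrees from the upright.

```bash
python3 - <<'E'
from h import *
np.set_printoptions(precision=4,suppress=True)
c=cam('top');d=cam('scene')
T=lambda x,y:(235+x/2.8,145+y/2.8); S=lambda x,y:(250+x/3.1,165+y/3.1)
bl=onz(c,*T(69,496),.018);og=onz(c,*T(218,529),.018)
cap=onz(c,*T(158,426),.058)
print('top',bl,og,np.linalg.norm(bl-og),cap)
bs=onz(d,*S(193,114),.018);os_=onz(d,*S(65,161),.018);cs=onz(d,*S(168,170),.058)
print('scene',bs,os_,cs)
print('tips',tri(c,T(50,521),d,S(187,49)),tri(c,T(210,558),d,S(54,98)))
a,b=[onz(c,*T(*p),.17) for p in((177,151),(261,137))]
a2,b2=[onz(d,*S(*p),.17) for p in((312,265),(257,323))]
print('up front',a,b,np.linalg.norm(a-b),a2,b2)
e,f=[onz(c,*T(*p),.17) for p in((174,109),(250,97))];print('rear',e,f)
e,f,g=[onz(c,*T(*p),.003) for p in((140,197),(308,167),(113,46))];print('foot',e,f,g)
for nm,(p,q) in dict(bt=(bl,og),bs=(bs,os_),ut=(a,b),us=(a2,b2),ft=(e,f)).items():
    v=p-q;print(nm,'yaw deg',np.degrees(np.arctan2(-v[0],v[1])))
print(proj(c,[.456,.06,.06]),ctrl.state()['time_s'])
E
```

```text
top [0.4019 0.1321 0.018 ] [0.3801 0.0146 0.018 ] 0.11948561479744199 [0.4593 0.0612 0.058 ]
scene [0.4086 0.1307 0.018 ] [0.3838 0.0137 0.018 ] [0.4661 0.0614 0.058 ]
tips (array([0.3889, 0.1373, 0.0815]), np.float64(0.0019001501106791433)) (array([0.3659, 0.019 , 0.0819]), np.float64(0.0015561546430863291))
up front [0.6488 0.0466 0.17  ] [ 0.6599 -0.0106  0.17  ] 0.05821816170726413 [0.6527 0.0467 0.17  ] [ 0.6657 -0.0118  0.17  ]
rear [0.678  0.0496 0.17  ] [ 0.6876 -0.0023  0.17  ]
foot [0.6423 0.0862 0.003 ] [ 0.6705 -0.0497  0.003 ] [0.7675 0.1129 0.003 ]
bt yaw deg -10.531875413181073
bs yaw deg -11.961600058714543
ut yaw deg 11.02305253017336
us yaw deg 12.525140405665777
ft yaw deg 11.69880294707024
[291.8967 298.7562] 0.3
```

```bash
cat >> h.py <<'E'
def goto(x,y,z,phi):
    s=ctrl.state();q=s['eef_rot'];M=R.from_quat([q[1],q[2],q[3],q[0]])
    f=np.radians(phi);T=R.from_matrix(np.array([[np.cos(f),np.sin(f),0],[np.sin(f),-np.cos(f),0],[0,0,-1.]]))
    print('travel',M.inv().apply(np.array([x,y,z])-s['tcp_pos']).dot(1000).round(1),'rot',(M.inv()*T).as_rotvec().round(3),'t',s['time_s'])
E
python3 -c "
from h import *
goto(.40,-.15,.25,-10.9);goto(.4625,.0613,.14,-10.9)"
```

```text
travel [ 309.8 -330.7   -1.8] rot [-0.001  0.     0.591] t 0.3
travel [ 449.8 -500.8  108.3] rot [-0.001  0.     0.591] t 0.3
```

Call:
servo_tool(
  travel=[
    [60,0,0],
    [110,-40,0],
    [155,-80,0],
    [200,-120,0],
    [240,-165,0],
  ],
  delta_rot=[
    [0,0,0.1],
    [0,0,0.2],
    [0,0,0.3],
    [0,0,0.4],
    [0,0,0.5],
  ],
  claw=[0.6,0.6,0.6,0.6,0.6],
)

```text
time_s: 0.92
tcp_pos: [0.4015, -0.328, 0.2483]
eef_rot: [0.0, 0.999, -0.051, 0.0]
wrist_force: [1.6, 0.4, -0.2]
width: 0.0514
grasp_force: 0.0
```

```bash
python3 -c "
from h import *
goto(.4625,.0613,.16,-10.9)"
```

```text
travel [  21.  -393.5   88.4] rot [-0.    -0.001  0.088] t 0.925
```

Call:
servo_tool(
  travel=[
    [5,-60,0],
    [10,-120,0],
    [15,-180,20],
    [20,-240,40],
    [21,-300,60],
  ],
  delta_rot=[
    [0,0,0.088],
    [0,0,0.088],
    [0,0,0.088],
    [0,0,0.088],
    [0,0,0.088],
  ],
  claw=[0.6,0.6,0.6,0.6,0.6],
)

```text
time_s: 1.55
tcp_pos: [0.4512, -0.0341, 0.1889]
eef_rot: [-0.0, 0.996, -0.094, 0.001]
wrist_force: [1.1, 0.2, -0.1]
width: 0.0514
grasp_force: 0.0
```

```bash
python3 -c "
from h import *
goto(.4625,.0613,.1,-10.9)"
```

```text
travel [ -6.9 -95.8  88.9] rot [-0.    -0.001  0.003] t 1.55
```

Call:
servo_tool(
  travel=[
    [-4,-50,20],
    [-7,-96,40],
    [-7,-96,88],
    [-7,-96,88],
    [-7,-96,88],
  ],
  delta_rot=[
    [0,0,0.003],
    [0,0,0.003],
    [0,0,0.003],
    [0,0,0.003],
    [0,0,0.003],
  ],
  claw=[0.6,0.6,0.6,0.6,0.6],
)

```text
time_s: 2.17
tcp_pos: [0.4622, 0.0592, 0.1021]
eef_rot: [0.0, 0.995, -0.095, 0.0]
wrist_force: [1.0, -0.6, 0.3]
width: 0.0513
grasp_force: 0.0
```

```bash
python3 -c "
from h import *
goto(.4625,.0613,.036,-10.9)
c=cam('scene');save(c,'s2.png',(250,150,370,270),4)"
```

```text
travel [-0.1 -2.2 66.1] rot [ 0.    -0.    -0.001] t 2.175
```

View pics/s2.png

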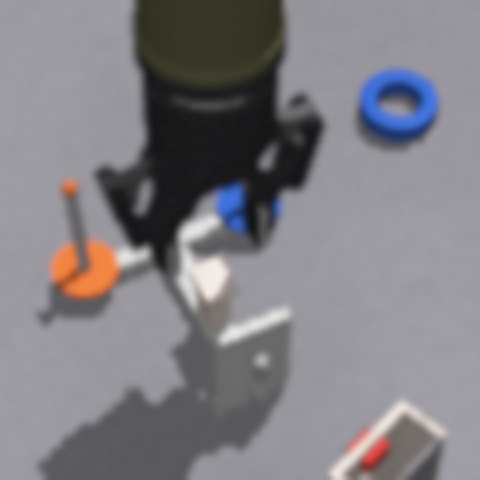

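The open fingers straddle the bar just above the cap at about (210,275), so I go down and grip.

Call:
servo_tool(
  travel=[
    [0,-2,25],
    [0,-2,50],
    [0,-2,66],
    [0,-2,66],
    [0,-2,66],
  ],
  delta_rot=[
    [0,0,0],
    [0,0,0],
    [0,0,0],
    [0,0,0],
    [0,0,0],
  ],
  claw=[0.6,0.6,0.6,0.6,0],
)

```text
time_s: 2.85
tcp_pos: [0.4631, 0.0614, 0.0365]
eef_rot: [-0.0, 0.995, -0.095, 0.001]
wrist_force: [0.3, -0.1, 0.0]
width: 0.0343
grasp_force: 0.0
```

Call:
servo_tool(
  travel=[
    [0,0,0],
    [0,0,0],
    [0,0,0],
    [0,0,0],
    [0,0,0],
  ],
  delta_rot=[
    [0,0,0],
    [0,0,0],
    [0,0,0],
    [0,0,0],
    [0,0,0],
  ],
  claw=[0,0,0,0,0],
)

```text
time_s: 3.48
tcp_pos: [0.463, 0.0614, 0.0365]
eef_rot: [-0.0, 0.995, -0.095, 0.001]
wrist_force: [-1.0, -1.0, 6.9]
width: 0.0205
grasp_force: 58.2
```

```bash
python3 -c "
from h import *
goto(.598-.06,.0058-.012,.036+.085,11.7)
c=cam('top');print(blobs(c,(95,120,50),(125,255,255)),blobs(c,(5,150,100),(18,255,255)))"
```

```text
travel [ 86.7  52.2 -84.4] rot [ 0.    -0.002 -0.395] t 3.475
[(array([171. , 116.3]), [146, 101, 51, 32, 1524]), (array([ 51.6, 186.1]), [25, 167, 41, 37, 479]), (array([597.2, 330.2]), [554, 185, 86, 290, 20787]), (array([195.2, 265.4]), [183, 253, 26, 25, 364]), (array([195. , 325.9]), [182, 314, 27, 25, 379])] [(array([394.3, 114. ]), [390, 106, 11, 15, 102]), (array([208.2, 207. ]), [197, 195, 24, 25, 305]), (array([419.7, 218.4]), [407, 206, 26, 25, 351]), (array([430.1, 279.6]), [418, 268, 25, 24, 311])]
```

Call:
servo_tool(
  travel=[
    [0,0,0],
    [0,0,0],
  ],
  delta_rot=[
    [0,0,0],
    [0,0,0],
  ],
  claw=[0,0],
)

```text
time_s: 3.78
tcp_pos: [0.4629, 0.0614, 0.0364]
eef_rot: [-0.0, 0.995, -0.095, 0.001]
wrist_force: [-0.0, -0.5, 6.9]
width: 0.0212
grasp_force: 58.2
```

```bash
python3 -c "
from h import *
s=ctrl.state();print(s['width'],s['wrist_force'],s['ft_torque'])
c=cam('scene');save(c,'s3.png',(250,150,370,270),5)"
```

```text
0.021150724293489236 [-0.00811413 -0.53533706  6.87074524] [-0.19700822  0.12632247  0.02523916]
```

View pics/s3.png

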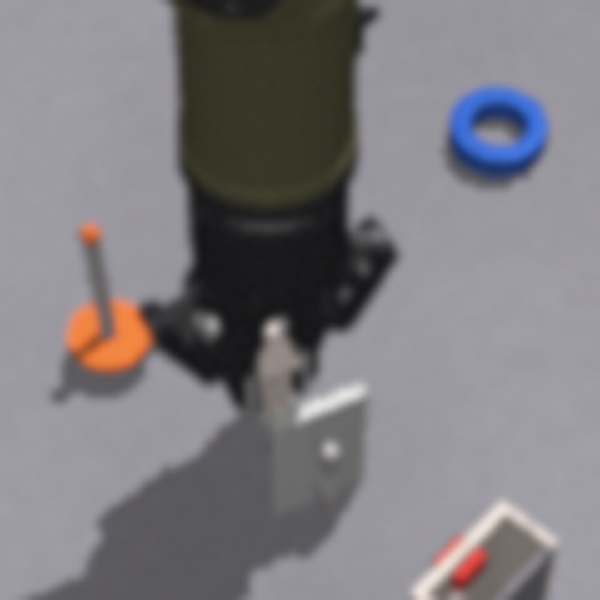

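Call:
servo_tool(
  travel=[
    [0,0,0],
    [0,0,0],
    [0,0,-4],
    [0,0,-4],
    [0,0,-4],
  ],
  delta_rot=[
    [0,0,0],
    [0,0,0],
    [0,0,0],
    [0,0,0],
    [0,0,0],
  ],
  claw=[0.4,0.4,0.4,0.4,0.4],
)

```text
time_s: 4.45
tcp_pos: [0.4621, 0.0616, 0.0392]
eef_rot: [-0.0, 0.995, -0.095, 0.0]
wrist_force: [0.1, 0.2, 0.3]
width: 0.0342
grasp_force: 0.0
```

```bash
python3 -c "
from h import *
goto(.4625,.0613,.033,-10.9); print(ctrl.tcp_to_tips, ctrl.state()['wrist_force'])
c=cam('scene');save(c,'s4.png',(250,150,370,270),5)"
```

```text
travel [0.4 0.3 6.2] rot [-0. -0. -0.] t 4.45
0.017 [0.12135357 0.22980968 0.28415946]
```

View pics/s4.png

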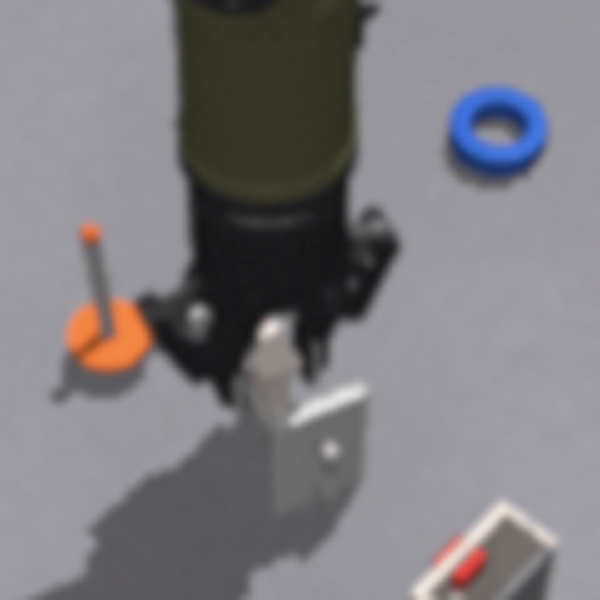

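The pads are open and clear of the grip block at about (270,370). I had moved 4 mm up, so now I go down 7 mm and close again.

Call:
servo_tool(
  travel=[
    [0,0,7],
    [0,0,7],
    [0,0,7],
    [0,0,7],
    [0,0,7],
  ],
  delta_rot=[
    [0,0,0],
    [0,0,0],
    [0,0,0],
    [0,0,0],
    [0,0,0],
  ],
  claw=[0.4,0.4,0,0,0],
)

```text
time_s: 5.12
tcp_pos: [0.462, 0.0616, 0.0321]
eef_rot: [0.0, 0.995, -0.095, -0.0]
wrist_force: [0.2, 0.3, -2.1]
width: 0.0198
grasp_force: 58.5
```

Call:
servo_tool(
  travel=[
    [0,0,0],
    [0,0,0],
    [0,0,0],
  ],
  delta_rot=[
    [0,0,0],
    [0,0,0],
    [0,0,0],
  ],
  claw=[0,0,0],
)

```text
time_s: 5.5
tcp_pos: [0.4621, 0.0616, 0.0321]
eef_rot: [-0.0, 0.995, -0.095, -0.0]
wrist_force: [0.3, -0.2, -0.9]
width: 0.02
grasp_force: 58.5
```

Call:
servo_tool(
  travel=[
    [0,0,-20],
    [0,0,-40],
    [0,0,-60],
    [0,0,-85],
    [0,0,-85],
  ],
  delta_rot=[
    [0,0,0],
    [0,0,0],
    [0,0,0],
    [0,0,0],
    [0,0,0],
  ],
  claw=[0,0,0,0,0],
)

```text
time_s: 6.12
tcp_pos: [0.4632, 0.0618, 0.1184]
eef_rot: [-0.0, 0.995, -0.095, 0.002]
wrist_force: [-0.7, -0.5, -1.5]
width: 0.0204
grasp_force: 58.7
```

```bash
python3 -c "
from h import *
goto(.598-.07,.0058-.014,.036+.085,11.7)
print(ctrl.state()['wrist_force'])
c=cam('scene');d=cam('top')
a=cv2.resize(c['frame'][130:290,240:380],None,fx=2.8,fy=3.4);b=cv2.resize(d['frame'][180:360,230:340],None,fx=3.1,fy=3.02)
cv2.imwrite('pics/m5.png',np.hstack([a,b[:a.shape[0]]])[:,:,::-1]);print(a.shape,b.shape)"
```

```text
travel [76.9 56.4 -2.4] rot [-0.001 -0.004 -0.395] t 6.125
[-0.65539376 -0.53643472 -1.45955568]
(544, 392, 3) (544, 341, 3)
```

View pics/m5.png

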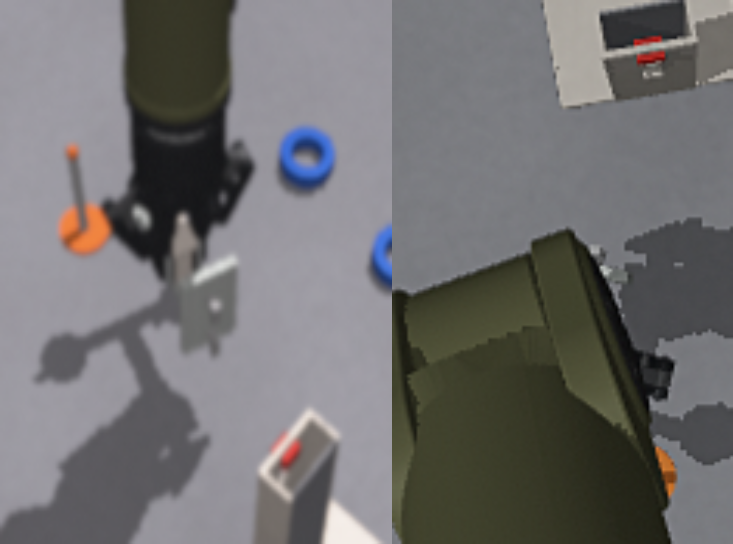

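Lifted level and gripped, with the plate top visible in the scene crop near (180–237, 258–290). I move to the pre-hook pose 70 mm short of the upright.

Call:
servo_tool(
  travel=[
    [19,14,0],
    [38,28,0],
    [57,42,0],
    [77,56,0],
    [77,56,0],
  ],
  delta_rot=[
    [0,0,-0.1],
    [0,0,-0.2],
    [0,0,-0.3],
    [0,0,-0.395],
    [0,0,-0.395],
  ],
  claw=[0,0,0,0,0],
)

```text
time_s: 6.85
tcp_pos: [0.5275, -0.0097, 0.1155]
eef_rot: [-0.0, 0.995, 0.101, -0.001]
wrist_force: [-0.5, 0.2, -2.2]
width: 0.02
grasp_force: 58.8
```

```bash
python3 -c "
from h import *
goto(.598-.03,.0058-.006,.117,11.7)
c=cam('scene');save(c,'s6.png',(260,150,400,270),5.7)"
```

```text
travel [41.6 -1.2 -1.6] rot [-0.     0.002 -0.002] t 6.85
```

View pics/s6.png

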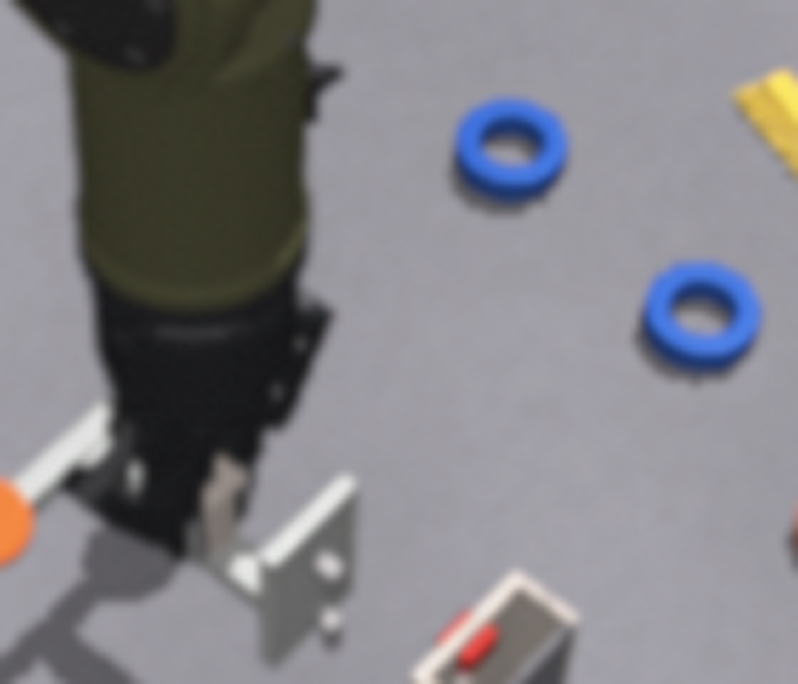

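The plate's rear top edge runs from about (356,488) to (268,598), and the upright's front top edge from (514,572) to (414,674).

```bash
python3 - <<'E'
from h import *
np.set_printoptions(precision=4,suppress=True)
d=cam('scene');S=lambda x,y:(260+x/5.7,150+y/5.7)
s=ctrl.state();zt=s['tcp_pos'][2]-.0321+.08
p=[onz(d,*S(356,488),zt),onz(d,*S(268,598),zt)]
u=[onz(d,*S(514,572),.17),onz(d,*S(414,674),.17)]
for a,b in(p,u):
    v=a-b;print((a+b)/2,np.linalg.norm(v),np.degrees(np.arctan2(-v[0],v[1])))
f=np.radians(11.7);X=np.array([np.cos(f),np.sin(f),0]);Y=np.array([-X[1],X[0],0])
print('expected plate',s['tcp_pos']+.06*X)
m=(u[0]+u[1]-p[0]-p[1])/2;print('rel x,y',m@X,m@Y)
E
```

```text
[ 0.5935 -0.0038  0.1638] 0.059482988177786515 18.796291824867357
[0.6577 0.0177 0.17  ] 0.058153317711910575 11.656221317050084
expected plate [0.5849 0.0045 0.1159]
rel x,y 0.0672725071271059 0.007931811456816314
```

```bash
python3 - <<'E'
from h import *
np.set_printoptions(precision=4,suppress=True)
s=ctrl.state();T=s['tcp_pos'];zu=T[2]-.0321
f=np.radians(11.7);X=np.array([np.cos(f),np.sin(f),0]);Y=np.array([-X[1],X[0],0])
for n in('scene','top'):
    d=cam(n)
    for b in blobs(d,(5,150,80),(18,255,255),30)+blobs(d,(95,120,50),(125,255,255),30):
        P=onz(d,*b[0],zu+.018)-T
        if abs(P@X)<.17 and abs(P@Y)<.1: print(n,b,'rel',P@X,P@Y)
d=cam('scene');save(d,'s7.png',(295,215,365,275),11)
E
```

```text
scene (array([256.4, 241.4]), [248, 234, 18, 15, 171]) rel -0.06630016676759351 -0.06229841324439792
top (array([294.6, 307.6]), [290, 298, 11, 20, 116]) rel -0.07290474201193281 0.07499992690424771
```

View pics/s7.png

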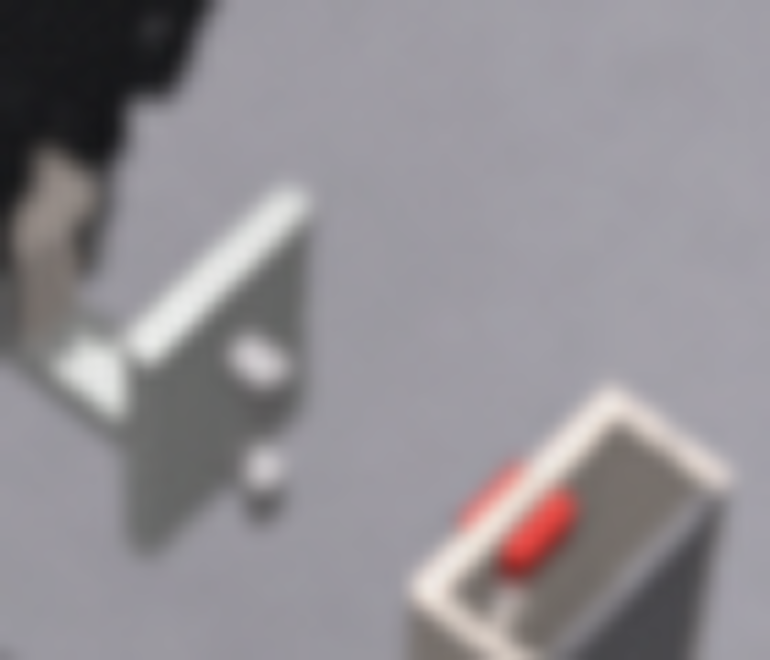

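The zoom shows the plate's rear top edge from (310,205) to (150,363), and the upright's front edge from (608,382) to (411,588). Both claws are visible at (265,360) and (265,470).

```bash
python3 - <<'E'
from h import *
np.set_printoptions(precision=4,suppress=True)
d=cam('scene');S=lambda x,y:(295+x/11,215+y/11)
s=ctrl.state();zt=s['tcp_pos'][2]-.0321+.08
p=[onz(d,*S(310,205),zt),onz(d,*S(150,363),zt)]
u=[onz(d,*S(608,382),.17),onz(d,*S(411,588),.17)]
for a,b in(p,u):
    v=a-b;print((a+b)/2,np.linalg.norm(v),np.degrees(np.arctan2(-v[0],v[1])))
f=np.radians(11.7);X=np.array([np.cos(f),np.sin(f),0]);Y=np.array([-X[1],X[0],0])
m=(u[0]+u[1]-p[0]-p[1])/2;print('rel x,y',m@X,m@Y)
# red catch centre line check: outer part z~.164 top
print(onz(d,*S(490,492),.164),onz(d,*S(540,530),.17))
E
```

```text
[0.5865 0.0046 0.1648] 0.048747624358972515 12.481512295828864
[0.6572 0.0179 0.17  ] 0.060258311931482136 12.342528678554599
rel x,y 0.07190706128947653 -0.0013495766912409977
[0.6538 0.016  0.164 ] [0.6685 0.0159 0.17  ]
```

Call:
servo_tool(
  travel=[
    [20,1.3,-1.5],
    [40,1.3,-1.5],
    [54,1.3,-1.5],
    [60,1.3,-1.5],
    [64,1.3,-1.5],
  ],
  delta_rot=[
    [0,0,0],
    [0,0,0],
    [0,0,0],
    [0,0,0],
    [0,0,0],
  ],
  claw=[0,0,0,0,0],
)

```text
time_s: 7.78
tcp_pos: [0.5897, 0.0039, 0.1184]
eef_rot: [0.0, 0.995, 0.102, -0.0]
wrist_force: [-0.2, 0.2, -2.4]
width: 0.0197
grasp_force: 58.8
```

Call:
servo_tool(
  travel=[
    [2,0,0],
    [4,0,0],
    [6,0,0],
    [8,0,0],
    [8,0,0],
  ],
  delta_rot=[
    [0,0,0],
    [0,0,0],
    [0,0,0],
    [0,0,0],
    [0,0,0],
  ],
  claw=[0,0,0,0,0],
)

```text
time_s: 8.4
tcp_pos: [0.5969, 0.0052, 0.1183]
eef_rot: [0.0, 0.995, 0.102, -0.001]
wrist_force: [-4.9, -0.5, -2.0]
width: 0.0198
grasp_force: 58.8
```

Call:
servo_tool(
  travel=[
    [1,0,0],
    [2,0,0],
    [3,0,0],
    [3,0,0],
  ],
  delta_rot=[
    [0,0,0],
    [0,0,0],
    [0,0,0],
    [0,0,0],
  ],
  claw=[0,0,0,0],
)

```text
time_s: 8.9
tcp_pos: [0.597, 0.0052, 0.1182]
eef_rot: [0.001, 0.995, 0.102, -0.004]
wrist_force: [-14.4, -2.4, 5.8]
width: 0.0194
grasp_force: 58.4
```

```bash
python3 -c "
from h import *
c=cam('scene');save(c,'s8.png',(295,205,375,265),10)"
```

```text
(no output)
```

View pics/s8.png

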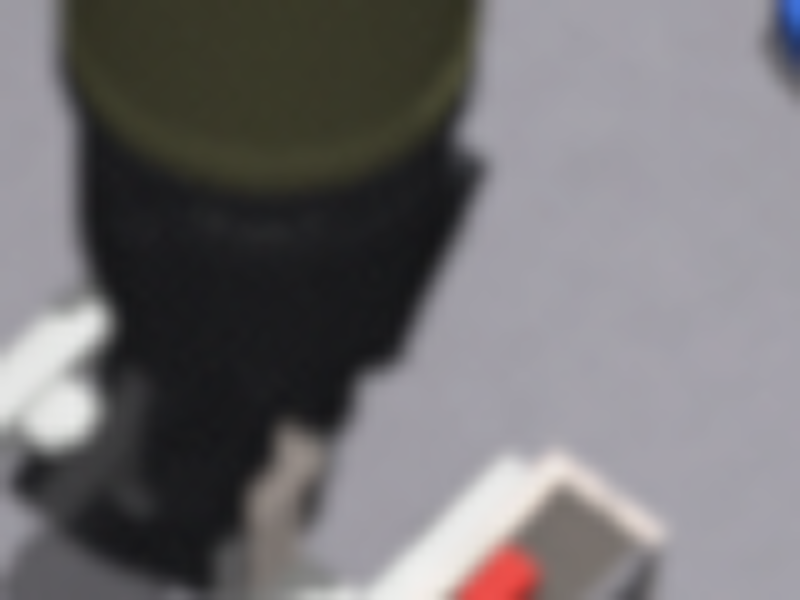

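The plate lies flush against the upright, with its white edge meeting the front rim around (450,520). I press straight down now.

Call:
servo_tool(
  travel=[
    [-1,0,4],
    [-1,0,8],
    [-1,0,12],
    [-1,0,15],
    [-1,0,17],
  ],
  delta_rot=[
    [0,0,0],
    [0,0,0],
    [0,0,0],
    [0,0,0],
    [0,0,0],
  ],
  claw=[0,0,0,0,0],
)

```text
time_s: 9.57
tcp_pos: [0.5974, 0.005, 0.1015]
eef_rot: [0.001, 0.995, 0.102, -0.003]
wrist_force: [-13.2, -2.5, 10.5]
width: 0.02
grasp_force: 58.9
```

```bash
python3 -c "
from h import *
print(ctrl.state()['tcp_pos'],ctrl.state()['wrist_force'])
c=cam('top');print(blobs(c,(0,130,80),(6,255,255),8))
c=cam('scene');print(blobs(c,(0,130,80),(6,255,255),8))"
```

```text
[0.59737192 0.00498692 0.10146599] [-13.1703229   -2.54233247  10.5209766 ]
[(array([  5.8, 361.8]), [0, 348, 15, 29, 338])]
[(array([426.1,  83.5]), [418, 74, 18, 20, 265]), (array([343.5, 263.4]), [341, 260, 6, 8, 26])]
```

Call:
servo_tool(
  travel=[
    [-1,0,1],
    [-1.5,0,2],
    [-1.5,0,3],
    [-1.5,0,4],
    [-1.5,0,4],
  ],
  delta_rot=[
    [0,0,0],
    [0,0,0],
    [0,0,0],
    [0,0,0],
    [0,0,0],
  ],
  claw=[0,0,0,0,0],
)

```text
time_s: 10.3
tcp_pos: [0.5956, 0.0046, 0.0987]
eef_rot: [0.001, 0.995, 0.102, -0.003]
wrist_force: [-15.5, -2.8, 14.8]
width: 0.0201
grasp_force: 58.5
```

```bash
python3 -c "
from h import *
c=cam('scene');save(c,'s9.png',(285,185,375,285),6);print(blobs(c,(0,130,80),(6,255,255),8))"
```

```text
[(array([426.1,  83.6]), [418, 75, 18, 19, 265]), (array([343.6, 263.2]), [341, 260, 6, 7, 25])]
```

View pics/s9.png

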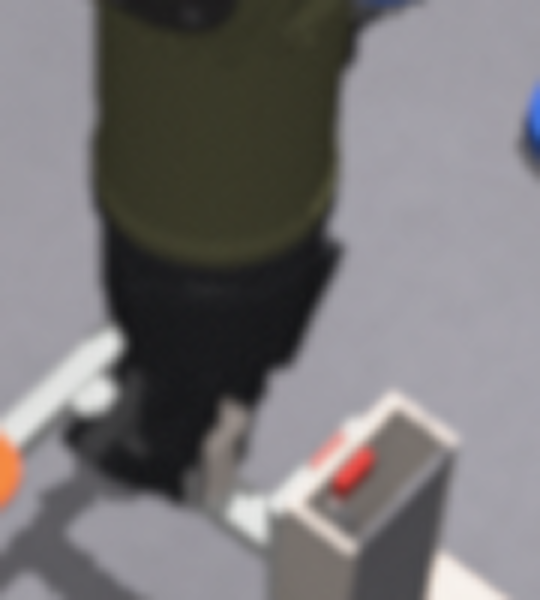

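The catch's outer red part shows over the plate at (325,450), and the inner part is back at its starting spot, so it has sprung out. I relax the press and release.

Call:
servo_tool(
  travel=[
    [0,0,-3],
    [0,0,-3],
    [0,0,-3],
    [0,0,-3],
    [0,0,-3],
  ],
  delta_rot=[
    [0,0,0],
    [0,0,0],
    [0,0,0],
    [0,0,0],
    [0,0,0],
  ],
  claw=[0,0.5,0.5,0.5,0.5],
)

```text
time_s: 10.98
tcp_pos: [0.5986, 0.0056, 0.1006]
eef_rot: [-0.0, 0.995, 0.102, 0.0]
wrist_force: [0.4, 0.1, 0.5]
width: 0.0427
grasp_force: 0.0
```

Call:
servo_tool(
  travel=[
    [0,0,-30],
    [0,0,-60],
    [0,0,-90],
    [0,0,-140],
    [0,0,-180],
  ],
  delta_rot=[
    [0,0,0],
    [0,0,0],
    [0,0,0],
    [0,0,0],
    [0,0,0],
  ],
  claw=[0.5,0.5,0.5,0.5,0.5],
)

```text
time_s: 11.6
tcp_pos: [0.5986, 0.0057, 0.2825]
eef_rot: [-0.0, 0.995, 0.102, 0.001]
wrist_force: [0.2, -0.8, 0.6]
width: 0.0422
grasp_force: 0.0
```

```bash
python3 - <<'E'
from h import *
np.set_printoptions(precision=4,suppress=True)
c=cam('scene');d=cam('top');save(c,'s10.png',(255,185,375,285),6)
for k in(c,d):
    for nm,lo,hi in(('blue',(95,120,50),(125,255,255)),('or',(5,150,80),(18,255,255))):
        for b in blobs(k,lo,hi,15): 
            if b[1][4]<600:print(k['n'],nm,b,onz(k,*b[0],.016)[:2],onz(k,*b[0],.088)[:2])
f=np.radians(12);X=np.array([np.cos(f),np.sin(f),0]);Y=np.array([-X[1],X[0],0]);U=np.array([.6568,.018,0])
for s in(1,-1):
    P=U-.13*X+s*.06*Y;P[2]=.088;print('peg foot',P,proj(c,P),proj(d,P))
E
```

```text
scene blue (array([352.5, 176.7]), [346, 168, 13, 17, 131]) [0.404  0.2755] [0.4477 0.2314]
scene blue (array([382.5, 205. ]), [373, 196, 20, 19, 239]) [0.5285 0.2769] [0.5632 0.2327]
scene blue (array([312.5, 231.8]), [304, 224, 18, 15, 164]) [0.4852 0.0737] [0.5231 0.0441]
scene blue (array([ 41.6, 258. ]), [35, 252, 13, 11, 43]) [ 0.1343 -0.5318] [ 0.1974 -0.5178]
scene blue (array([ 32. , 258.2]), [26, 254, 11, 10, 32]) [ 0.119  -0.5536] [ 0.1833 -0.538 ]
scene blue (array([ 26.4, 267.5]), [21, 262, 13, 14, 65]) [ 0.1371 -0.5754] [ 0.2001 -0.5582]
scene blue (array([ 13.8, 267.7]), [9, 265, 11, 8, 24]) [ 0.1169 -0.6042] [ 0.1813 -0.5849]
scene blue (array([ 17.6, 273.9]), [16, 269, 4, 9, 15]) [ 0.1413 -0.6013] [ 0.2039 -0.5823]
scene blue (array([ 38.4, 273.8]), [32, 268, 15, 13, 53]) [ 0.1746 -0.5548] [ 0.2348 -0.5391]
scene blue (array([  5.6, 273. ]), [2, 270, 7, 7, 18]) [ 0.1189 -0.6278] [ 0.1831 -0.6069]
scene blue (array([  4.4, 283.3]), [0, 279, 9, 10, 39]) [ 0.1467 -0.6397] [ 0.2089 -0.6179]
scene blue (array([ 34.5, 289.9]), [16, 278, 33, 27, 267]) [ 0.2129 -0.5789] [ 0.
[... 2662 characters left out ...]
7 0.593 ]
top blue (array([195.2, 265.4]), [183, 253, 26, 25, 363]) [0.5223 0.2818] [0.5195 0.2612]
top blue (array([195. , 325.9]), [182, 314, 27, 25, 379]) [0.3892 0.2748] [0.3957 0.2547]
top or (array([397.5, 114.8]), [388, 103, 21, 21, 249]) [ 0.8797 -0.1648] [ 0.8516 -0.1538]
top or (array([208.4, 207.1]), [197, 195, 24, 25, 317]) [0.6548 0.2591] [0.6426 0.2402]
top or (array([419.7, 218.5]), [407, 206, 26, 25, 351]) [ 0.6409 -0.2166] [ 0.6297 -0.2019]
top or (array([429.7, 279.6]), [417, 268, 26, 25, 356]) [ 0.5055 -0.2393] [ 0.5038 -0.223 ]
peg foot [0.5172 0.0497 0.088 ] [312.8628 229.0065] [296.9347 269.3743]
peg foot [ 0.5421 -0.0677  0.088 ] [278.5781 261.597 ] [354.151  258.8587]
```

View pics/s10.png

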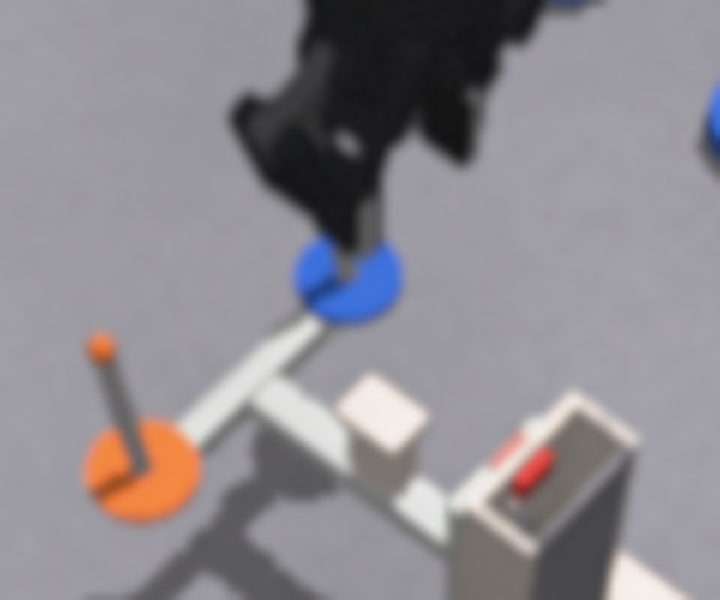

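The bracket hangs on the upright with the catch out over the plate at (505,450), the discs at (143,470) and (348,277), and the grip free. Rings next, starting with the blue one at (0.5255, 0.2795).

```bash
python3 -c "
from h import *
goto(.5255,.2795,.2,12)
goto(.5255,.2795,.06,12)"
```

```text
travel [ -18.5 -283.    85. ] rot [ 0.001 -0.008 -0.005] t 11.7
travel [ -19.6 -283.2  225. ] rot [ 0.001 -0.008 -0.005] t 11.7
```

Call:
servo_tool(
  travel=[
    [-5,-60,0],
    [-10,-120,0],
    [-13,-180,20],
    [-16,-240,60],
    [-19,-283,85],
  ],
  delta_rot=[
    [0,0,0],
    [0,0,0],
    [0,0,0],
    [0,0,0],
    [0,-0.008,-0.005],
  ],
  claw=[0.8,0.8,0.85,0.85,0.85],
)

```text
time_s: 12.32
tcp_pos: [0.5214, 0.2801, 0.1941]
eef_rot: [0.001, 0.994, 0.105, -0.004]
wrist_force: [0.8, 0.3, 0.4]
width: 0.0727
grasp_force: 0.0
```

```bash
cat > tips.py <<'E'
from h import *
np.set_printoptions(precision=4,suppress=True)
c=cam('scene');d=cam('top')
for nm,lo,hi in(('blue',(95,110,40),(125,255,255)),('or',(5,150,80),(18,255,255))):
    r={}
    for k in(c,d):
        r[k['n']]=[b for b in blobs(k,lo,hi,5) if 180<b[0][0]<450 and 160<b[0][1]<365]
        for b in r[k['n']]:print(k['n'],nm,b[0],b[1][2:],onz(k,*b[0],.012)[:2],'z.088',onz(k,*b[0],.088)[:2])
    for a in r['scene']:
        for b in r['top']:
            p,e=tri(c,a[0],d,b[0])
            if e<.009 and p[2]>.05: print('tri',nm,a[0],b[0],p,e)
E
python3 tips.py; python3 -c "
from h import *
goto(.5255,.2795,.06,12);goto(.5255,.2795,.013,12)"
```

```text
scene blue [349.  175.8] [19, 17, 229] [0.3932 0.2721] z.088 [0.44  0.226]
scene blue [382.5 205. ] [20, 19, 256] [0.5265 0.2794] z.088 [0.5632 0.2327]
scene blue [307.8 209.8] [4, 4, 11] [0.4193 0.1078] z.088 [0.4641 0.0741]
scene blue [312.7 231.3] [18, 15, 186] [0.4822 0.0767] z.088 [0.5222 0.0454]
top blue [197.5 267.1] [26, 25, 282] [0.5188 0.2775] z.088 [0.5161 0.2562]
top blue [296.3 270.7] [21, 21, 325] [0.517  0.0557] z.088 [0.5144 0.0509]
top blue [195.  325.8] [27, 25, 385] [0.389  0.2759] z.088 [0.396  0.2548]
tri blue [307.8 209.8] [296.3 270.7] [0.5102 0.0434 0.1636] 0.006268998822378355
tri blue [312.7 231.3] [296.3 270.7] [0.5147 0.0516 0.0736] 0.0005679905646876492
scene or [410.1 242.6] [21, 20, 240] [0.6592 0.2561] z.088 [0.6859 0.2113]
scene or [271.5 243. ] [2, 3, 6] [ 0.4481 -0.0289] z.088 [ 0.4908 -0.0522]
scene or [278.8 263.8] [16, 15, 153] [ 0.5092 -0.0488] z.088 [ 0.5472 -0.0706]
scene or [211.  306.9] [23, 23, 303] [ 0.5097 -0.2434] z.088 [ 0.5477 -0.2505]
scene or [250.8 346. ] [24, 25, 311] [ 0.6456 -0.2206] z.088 [ 0.6733 -0.2294]
top or [208.3 207.1] [24, 25, 314] [0.6555 0.2604] z.088 [0.6426 0.2404]
top or [419.8 218.4] [26, 25, 353] [ 0.6418 -0.2176] z.088 [ 0.6299 -0.2021]
top or [353.  260.4] [21, 21, 316] [ 0.5434 -0.0699] z.088 [ 0.5389 -0.0654]
top or [429.9 279.6] [25, 25, 334] [ 0.5056 -0.2406] z.088 [ 0.5039 -0.2234]
tri or [278.8 263.8] [353.  260.4] [ 0.5397 -0.0663  0.0731] 6.133765810649416e-05
travel [  8.8   7.6 131.7] rot [-0.003  0.015  0.01 ] t 12.425
travel [  9.5   7.8 178.7] rot [-0.003  0.015  0.01 ] t 12.425
```

Call:
servo_tool(
  travel=[
    [5,3,45],
    [8,5,90],
    [8,6,132],
    [8,6,132],
    [8,6,132],
  ],
  delta_rot=[
    [0,0.008,0],
    [0,0.008,0.005],
    [0,0.008,0.005],
    [0,0.008,0.005],
    [0,0.008,0.005],
  ],
  claw=[0.85,0.85,0.85,0.85,0.85],
)

```text
time_s: 13.05
tcp_pos: [0.5309, 0.2748, 0.0647]
eef_rot: [-0.0, 0.995, 0.102, 0.001]
wrist_force: [0.1, -0.4, -0.8]
width: 0.0729
grasp_force: 0.0
```

```bash
python3 -c "
from h import *
print(ctrl.state()['tcp_pos']);goto(.5245,.281,.013,12)"
```

```text
[0.53086506 0.27478137 0.06473537]
travel [-5.  -7.4 51.7] rot [-0.001 -0.001 -0.005] t 13.05
```

Call:
servo_tool(
  travel=[
    [-5,-7,15],
    [-5,-7,35],
    [-5,-7,52],
    [-5,-7,52],
    [-5,-7,52],
  ],
  delta_rot=[
    [0,0,0],
    [0,0,0],
    [0,0,0],
    [0,0,0],
    [0,0,0],
  ],
  claw=[0.85,0.85,0.85,0.85,0.85],
)

```text
time_s: 13.68
tcp_pos: [0.5242, 0.2805, 0.012]
eef_rot: [-0.0, 0.995, 0.102, 0.0]
wrist_force: [0.6, 0.2, 0.6]
width: 0.0726
grasp_force: 0.0
```

Call:
servo_tool(
  travel=[
    [0,0,0],
    [0,0,0],
    [0,0,0],
    [0,0,0],
    [0,0,0],
  ],
  delta_rot=[
    [0,0,0],
    [0,0,0],
    [0,0,0],
    [0,0,0],
    [0,0,0],
  ],
  claw=[0.3,0.3,0.3,0.3,0.3],
)

```text
time_s: 14.3
tcp_pos: [0.5249, 0.2809, 0.0134]
eef_rot: [-0.001, 0.995, 0.102, 0.001]
wrist_force: [-1.3, 0.2, 9.7]
width: 0.0546
grasp_force: 66.6
```

Call:
servo_tool(
  travel=[
    [0,0,-40],
    [0,0,-80],
    [0,0,-130],
    [0,0,-180],
    [0,0,-190],
  ],
  delta_rot=[
    [0,0,0],
    [0,0,0],
    [0,0,0],
    [0,0,0],
    [0,0,0],
  ],
  claw=[0.3,0.3,0.3,0.3,0.3],
)

```text
time_s: 14.92
tcp_pos: [0.5253, 0.2813, 0.206]
eef_rot: [-0.001, 0.995, 0.102, 0.003]
wrist_force: [1.0, 0.8, -0.2]
width: 0.0542
grasp_force: 63.3
```

```bash
python3 -c "
from h import *
s=ctrl.state();print(s['tcp_pos'],s['width']);goto(.509,.046,.205,12);goto(.509,.046,.145,12)
c=cam('scene');print(proj(c,[.505,.045,.16]),proj(c,[.530,-.071,.16]),onz(c,307.8,209.8,.16),onz(c,271.5,243,.16))"
```

```text
[0.5252941  0.28130655 0.20596089] 0.054166598532277815
travel [-63.7 227.1   0. ] rot [-0.002 -0.007 -0.005] t 14.925
travel [-64.2 227.2  60. ] rot [-0.002 -0.007 -0.005] t 14.925
[308.35903896 208.76882755] [272.46933219 241.87558699] [0.50657621 0.0422343  0.16      ] [ 0.53112968 -0.07431944  0.16      ]
```

Call:
servo_tool(
  travel=[
    [-16,55,0],
    [-32,110,0],
    [-48,165,0],
    [-63,220,0],
    [-64,227,0],
  ],
  delta_rot=[
    [0,0,0],
    [0,0,0],
    [0,0,0],
    [0,0,0],
    [0,0,0],
  ],
  claw=[0.3,0.3,0.3,0.3,0.3],
)

```text
time_s: 15.6
tcp_pos: [0.5063, 0.0395, 0.2002]
eef_rot: [0.001, 0.995, 0.099, -0.002]
wrist_force: [-0.2, 2.1, -0.4]
width: 0.0539
grasp_force: 63.3
```

Call:
servo_tool(
  travel=[
    [0,0,0],
    [0,0,0],
  ],
  delta_rot=[
    [0,0,0],
    [0,0,0],
  ],
  claw=[0.3,0.3],
)

```text
time_s: 15.85
tcp_pos: [0.5073, 0.0466, 0.2012]
eef_rot: [-0.0, 0.995, 0.103, -0.0]
wrist_force: [0.1, 0.9, -0.1]
width: 0.0543
grasp_force: 63.3
```

```bash
python3 -c "
from h import *
s=ctrl.state();print(s['tcp_pos'],s['width']);goto(.509,.046,.145,12)
c=cam('scene');print([b for b in blobs(c,(95,110,40),(125,255,255),5) if 200<b[0][0]<450 and b[0][1]<300])
d=cam('top');print([b for b in blobs(d,(95,110,40),(125,255,255),5) if 150<b[0][0]<450 and b[0][1]>130])
print(proj(c,[.509,.046,.2]))"
```

```text
[0.50732728 0.04664641 0.20121929] 0.05427439756943173
travel [ 1.5  1.  56.2] rot [-0.001  0.    -0.002] t 15.85
[(array([349. , 175.8]), [340, 168, 19, 17, 229]), (array([305.3, 189. ]), [304, 188, 3, 3, 7]), (array([314.4, 199.6]), [306, 188, 17, 24, 217]), (array([300.3, 194.7]), [298, 192, 6, 6, 29]), (array([312.7, 231.3]), [304, 224, 18, 15, 186])]
[(array([195. , 325.8]), [182, 313, 27, 26, 386])]
[309.86617629 198.91006331]
```

Call:
servo_tool(
  travel=[
    [1.5,1,20],
    [1.5,1,40],
    [1.5,1,56],
    [1.5,1,56],
    [1.5,1,56],
  ],
  delta_rot=[
    [0,0,0],
    [0,0,0],
    [0,0,0],
    [0,0,0],
    [0,0,0],
  ],
  claw=[0.3,0.3,0.3,0.3,0.3],
)

```text
time_s: 16.58
tcp_pos: [0.5094, 0.045, 0.1461]
eef_rot: [-0.0, 0.995, 0.103, 0.0]
wrist_force: [-0.1, 0.3, -0.0]
width: 0.0542
grasp_force: 63.3
```

Call:
servo_tool(
  travel=[
    [0,0,0],
    [0,0,0],
    [0,0,0],
    [0,0,-30],
    [0,0,-60],
  ],
  delta_rot=[
    [0,0,0],
    [0,0,0],
    [0,0,0],
    [0,0,0],
    [0,0,0],
  ],
  claw=[0.85,0.85,0.85,0.85,0.85],
)

```text
time_s: 17.2
tcp_pos: [0.5089, 0.0442, 0.2062]
eef_rot: [-0.0, 0.995, 0.102, -0.0]
wrist_force: [1.6, 0.1, -0.9]
width: 0.0727
grasp_force: 0.0
```

```bash
python3 tips.py; python3 -c "
from h import *
goto(.391,.2745,.19,12);goto(.391,.2745,.015,12)"
```

```text
scene blue [349.  175.8] [19, 17, 229] [0.3932 0.2721] z.088 [0.44  0.226]
scene blue [308.  209.8] [3, 4, 10] [0.4197 0.1082] z.088 [0.4644 0.0745]
scene blue [309.6 228.6] [23, 21, 336] [0.4706 0.0753] z.088 [0.5116 0.0441]
top blue [195.  325.8] [27, 26, 386] [0.389  0.2759] z.088 [0.396  0.2548]
scene or [410.1 242.7] [21, 20, 235] [0.6594 0.2559] z.088 [0.6861 0.2111]
scene or [271.6 242.8] [2, 3, 5] [ 0.4478 -0.0284] z.088 [ 0.4904 -0.0517]
scene or [278.4 263.7] [17, 15, 158] [ 0.5084 -0.0495] z.088 [ 0.5464 -0.0712]
scene or [211.2 306.7] [23, 23, 280] [ 0.5096 -0.2428] z.088 [ 0.5476 -0.2499]
scene or [250.8 345.8] [24, 25, 306] [ 0.6453 -0.2204] z.088 [ 0.673  -0.2292]
top or [208.3 207.1] [24, 25, 315] [0.6555 0.2604] z.088 [0.6426 0.2404]
top or [419.9 218.3] [25, 25, 322] [ 0.642  -0.2178] z.088 [ 0.6301 -0.2023]
top or [353.3 260.3] [21, 21, 313] [ 0.5437 -0.0706] z.088 [ 0.5391 -0.066 ]
top or [429.5 279.6] [26, 25, 346] [ 0.5056 -0.2397] z.088 [ 0.5038 -0.2226]
tri or [278.4 263.7] [353.3 260.3] [ 0.5398 -0.0671  0.0744] 0.0005610562526186378
travel [ -70.6 -249.4   18. ] rot [ 0.001 -0.005 -0.005] t 17.3
travel [ -71.5 -249.5  193. ] rot [ 0.001 -0.005 -0.005] t 17.3
```

Call:
servo_tool(
  travel=[
    [-16,-55,0],
    [-32,-110,0],
    [-50,-165,0],
    [-64,-215,20],
    [-71,-249,60],
  ],
  delta_rot=[
    [0,0,0],
    [0,0,0],
    [0,0,0],
    [0,0,0],
    [0,0,0],
  ],
  claw=[0.85,0.85,0.85,0.85,0.85],
)

```text
time_s: 17.92
tcp_pos: [0.3883, 0.2763, 0.1458]
eef_rot: [-0.001, 0.995, 0.103, 0.002]
wrist_force: [0.8, -0.3, -0.7]
width: 0.073
grasp_force: 0.0
```

Call:
servo_tool(
  travel=[
    [0,0,30],
    [0,0,60],
    [0,0,75],
    [0,0,75],
    [0,0,75],
  ],
  delta_rot=[
    [0,0,0],
    [0,0,0],
    [0,0,0],
    [0,0,0],
    [0,0,0],
  ],
  claw=[0.85,0.85,0.85,0.85,0.85],
)

```text
time_s: 18.55
tcp_pos: [0.3891, 0.2738, 0.0709]
eef_rot: [-0.0, 0.995, 0.102, 0.0]
wrist_force: [0.4, 0.4, 1.3]
width: 0.0728
grasp_force: 0.0
```

```bash
python3 -c "
from h import *
s=ctrl.state();print(s['tcp_pos']);goto(.391,.2745,.015,12)"
```

```text
[0.38909787 0.27375463 0.07089913]
travel [ 2.  -0.3 55.9] rot [-0.    -0.    -0.005] t 18.55
```

Call:
servo_tool(
  travel=[
    [2,0,20],
    [2,0,40],
    [2,0,56],
    [2,0,56],
    [2,0,56],
  ],
  delta_rot=[
    [0,0,0],
    [0,0,0],
    [0,0,0],
    [0,0,0],
    [0,0,0],
  ],
  claw=[0.85,0.85,0.85,0.85,0.3],
)

```text
time_s: 19.18
tcp_pos: [0.3914, 0.2744, 0.0155]
eef_rot: [-0.0, 0.995, 0.102, 0.001]
wrist_force: [-3.1, -3.4, 23.8]
width: 0.0562
grasp_force: 21.5
```

Call:
servo_tool(
  travel=[
    [0,0,0],
    [0,0,0],
    [0,0,0],
    [0,0,0],
  ],
  delta_rot=[
    [0,0,0],
    [0,0,0],
    [0,0,0],
    [0,0,0],
  ],
  claw=[0.3,0.3,0.3,0.3],
)

```text
time_s: 19.68
tcp_pos: [0.3914, 0.2743, 0.0162]
eef_rot: [-0.0, 0.995, 0.102, 0.001]
wrist_force: [-2.5, -1.7, 9.5]
width: 0.0539
grasp_force: 61.1
```

Call:
servo_tool(
  travel=[
    [0,0,-40],
    [0,0,-80],
    [0,0,-130],
    [0,0,-180],
    [0,0,-190],
  ],
  delta_rot=[
    [0,0,0],
    [0,0,0],
    [0,0,0],
    [0,0,0],
    [0,0,0],
  ],
  claw=[0.3,0.3,0.3,0.3,0.3],
)

```text
time_s: 20.3
tcp_pos: [0.392, 0.2751, 0.2086]
eef_rot: [-0.002, 0.995, 0.102, 0.003]
wrist_force: [0.3, 1.0, -1.0]
width: 0.0539
grasp_force: 63.4
```

```bash
python3 -c "
from h import *
s=ctrl.state();print(s['tcp_pos']);goto(.509,.046,.205,12)"
```

```text
[0.3920209  0.27505532 0.20858582]
travel [ 68.  248.    3.4] rot [-0.002 -0.007 -0.005] t 20.3
```

Call:
servo_tool(
  travel=[
    [16,58,0],
    [32,116,0],
    [48,174,0],
    [62,225,0],
    [68,248,0],
  ],
  delta_rot=[
    [0,0,0],
    [0,0,0],
    [0,0,0],
    [0,0,0],
    [0,0,0],
  ],
  claw=[0.3,0.3,0.3,0.3,0.3],
)

```text
time_s: 20.92
tcp_pos: [0.5085, 0.0412, 0.204]
eef_rot: [0.001, 0.995, 0.1, -0.0]
wrist_force: [0.3, -0.6, 0.2]
width: 0.0539
grasp_force: 63.4
```

Call:
servo_tool(
  travel=[
    [0,0,0],
    [0,0,0],
  ],
  delta_rot=[
    [0,0,0],
    [0,0,0],
  ],
  claw=[0.3,0.3],
)

```text
time_s: 21.18
tcp_pos: [0.5072, 0.0462, 0.2044]
eef_rot: [-0.0, 0.995, 0.103, -0.0]
wrist_force: [-1.1, 0.3, -0.9]
width: 0.054
grasp_force: 63.4
```

```bash
python3 -c "
from h import *
s=ctrl.state();print(s['tcp_pos'],s['width']);goto(.509,.046,.145,12)"
```

```text
[0.50719796 0.04616535 0.204416  ] 0.05395627095310027
travel [ 1.8  0.6 59.4] rot [-0.001  0.001 -0.003] t 21.175
```

Call:
servo_tool(
  travel=[
    [1.5,0.5,20],
    [1.5,0.5,40],
    [1.5,0.5,58],
    [1.5,0.5,58],
    [1.5,0.5,58],
  ],
  delta_rot=[
    [0,0,0],
    [0,0,0],
    [0,0,0],
    [0,0,0],
    [0,0,0],
  ],
  claw=[0.3,0.3,0.3,0.3,0.3],
)

```text
time_s: 21.8
tcp_pos: [0.5096, 0.0459, 0.1472]
eef_rot: [-0.0, 0.995, 0.103, 0.0]
wrist_force: [0.5, -0.2, 0.7]
width: 0.0542
grasp_force: 63.4
```

Call:
servo_tool(
  travel=[
    [0,0,0],
    [0,0,0],
    [0,0,0],
    [0,0,-30],
    [0,0,-60],
  ],
  delta_rot=[
    [0,0,0],
    [0,0,0],
    [0,0,0],
    [0,0,0],
    [0,0,0],
  ],
  claw=[0.85,0.85,0.85,0.85,0.85],
)

```text
time_s: 22.42
tcp_pos: [0.5093, 0.0448, 0.2072]
eef_rot: [-0.0, 0.995, 0.102, -0.0]
wrist_force: [0.4, -0.4, 1.0]
width: 0.0726
grasp_force: 0.0
```

```bash
python3 tips.py; python3 -c "
from h import *
goto(.657,.257,.21,12)"
```

```text
scene blue [308.  209.8] [3, 4, 10] [0.4197 0.1082] z.088 [0.4644 0.0745]
scene blue [309.7 226.6] [23, 25, 426] [0.4658 0.0793] z.088 [0.507  0.0478]
scene or [410.1 242.7] [21, 20, 235] [0.6594 0.2559] z.088 [0.6861 0.2111]
scene or [271.6 242.8] [2, 3, 5] [ 0.4478 -0.0284] z.088 [ 0.4904 -0.0517]
scene or [278.5 263.7] [18, 15, 159] [ 0.5085 -0.0493] z.088 [ 0.5466 -0.071 ]
scene or [211.2 306.7] [23, 23, 278] [ 0.5096 -0.2428] z.088 [ 0.5476 -0.2499]
scene or [250.8 345.8] [24, 25, 309] [ 0.6453 -0.2204] z.088 [ 0.673  -0.2292]
top or [208.3 207.1] [24, 25, 315] [0.6555 0.2604] z.088 [0.6426 0.2404]
top or [419.9 218.3] [25, 25, 321] [ 0.642  -0.2178] z.088 [ 0.6301 -0.2023]
top or [353.3 260.3] [21, 21, 311] [ 0.5437 -0.0706] z.088 [ 0.5391 -0.066 ]
top or [429.5 279.6] [26, 25, 346] [ 0.5056 -0.2397] z.088 [ 0.5038 -0.2226]
tri or [278.5 263.7] [353.3 260.3] [ 0.5398 -0.067   0.0744] 0.0003300544246169579
travel [ 185.9 -177.6    0.4] rot [ 0.001 -0.005 -0.005] t 22.525
```

Call:
servo_tool(
  travel=[
    [35,-45,0],
    [75,-90,0],
    [115,-130,0],
    [155,-165,20],
    [186,-178,60],
  ],
  delta_rot=[
    [0,0,0],
    [0,0,0],
    [0,0,0],
    [0,0,0],
    [0,0,0],
  ],
  claw=[0.85,0.85,0.85,0.85,0.85],
)

```text
time_s: 23.15
tcp_pos: [0.6565, 0.2612, 0.1467]
eef_rot: [-0.001, 0.995, 0.104, 0.001]
wrist_force: [0.9, 0.2, -0.2]
width: 0.0723
grasp_force: 0.0
```

Call:
servo_tool(
  travel=[
    [0,0,30],
    [0,0,60],
    [0,0,75],
    [0,0,75],
    [0,0,75],
  ],
  delta_rot=[
    [0,0,0],
    [0,0,0],
    [0,0,0],
    [0,0,0],
    [0,0,0],
  ],
  claw=[0.85,0.85,0.85,0.85,0.85],
)

```text
time_s: 23.78
tcp_pos: [0.6561, 0.2573, 0.0729]
eef_rot: [-0.0, 0.995, 0.102, 0.001]
wrist_force: [-1.0, 0.1, -0.2]
width: 0.0723
grasp_force: 0.0
```

```bash
python3 -c "
from h import *
s=ctrl.state();print(s['tcp_pos']);goto(.6575,.258,.015,12)"
```

```text
[0.65609214 0.25728046 0.07287365]
travel [ 1.4 -0.4 57.9] rot [-0.001 -0.002 -0.005] t 23.775
```

Call:
servo_tool(
  travel=[
    [1.5,-0.5,20],
    [1.5,-0.5,40],
    [1.5,-0.5,57],
    [1.5,-0.5,57],
    [1.5,-0.5,57],
  ],
  delta_rot=[
    [0,0,0],
    [0,0,0],
    [0,0,0],
    [0,0,0],
    [0,0,0],
  ],
  claw=[0.85,0.85,0.85,0.85,0.3],
)

```text
time_s: 24.4
tcp_pos: [0.6569, 0.258, 0.0146]
eef_rot: [-0.0, 0.995, 0.102, 0.0]
wrist_force: [-2.8, -3.2, 16.6]
width: 0.056
grasp_force: 20.5
```

Call:
servo_tool(
  travel=[
    [0,0,0],
    [0,0,0],
    [0,0,0],
    [0,0,0],
  ],
  delta_rot=[
    [0,0,0],
    [0,0,0],
    [0,0,0],
    [0,0,0],
  ],
  claw=[0.3,0.3,0.3,0.3],
)

```text
time_s: 24.9
tcp_pos: [0.6573, 0.258, 0.0153]
eef_rot: [-0.0, 0.995, 0.102, 0.001]
wrist_force: [0.6, -0.5, 6.1]
width: 0.054
grasp_force: 63.4
```

Call:
servo_tool(
  travel=[
    [0,0,-40],
    [0,0,-80],
    [0,0,-130],
    [0,0,-190],
    [0,0,-220],
  ],
  delta_rot=[
    [0,0,0],
    [0,0,0],
    [0,0,0],
    [0,0,0],
    [0,0,0],
  ],
  claw=[0.3,0.3,0.3,0.3,0.3],
)

```text
time_s: 25.52
tcp_pos: [0.6574, 0.2583, 0.2382]
eef_rot: [-0.001, 0.995, 0.102, 0.002]
wrist_force: [-0.7, -0.6, -1.9]
width: 0.0544
grasp_force: 63.3
```

```bash
python3 -c "
from h import *
s=ctrl.state();print(s['tcp_pos']);goto(.52,.10,.235,12);goto(.534,-.0705,.21,12)"
```

```text
[0.65741999 0.25826803 0.23820621]
travel [-166.7  127.     2.4] rot [-0.001 -0.004 -0.005] t 25.525
travel [-187.8  296.8   27.1] rot [-0.001 -0.004 -0.005] t 25.525
```

Call:
servo_tool(
  travel=[
    [-40,45,0],
    [-75,95,0],
    [-110,145,0],
    [-140,195,0],
    [-165,245,0],
  ],
  delta_rot=[
    [0,0,0],
    [0,0,0],
    [0,0,0],
    [0,0,0],
    [0,0,0],
  ],
  claw=[0.3,0.3,0.3,0.3,0.3],
)

```text
time_s: 26.15
tcp_pos: [0.5438, -0.0176, 0.2345]
eef_rot: [0.0, 0.995, 0.102, -0.0]
wrist_force: [1.3, -0.5, -0.2]
width: 0.0546
grasp_force: 63.3
```

Call:
servo_tool(
  travel=[
    [-23,52,0],
    [-23,52,0],
    [-23,52,20],
    [-23,52,25],
    [-23,52,25],
  ],
  delta_rot=[
    [0,0,0],
    [0,0,0],
    [0,0,0],
    [0,0,0],
    [0,0,0],
  ],
  claw=[0.3,0.3,0.3,0.3,0.3],
)

```text
time_s: 26.78
tcp_pos: [0.5331, -0.0704, 0.2094]
eef_rot: [-0.0, 0.995, 0.103, -0.0]
wrist_force: [-0.6, 0.1, -0.8]
width: 0.0541
grasp_force: 63.3
```

```bash
python3 -c "
from h import *
s=ctrl.state();print(s['tcp_pos'],s['width']);goto(.534,-.0705,.147,12)"
```

```text
[ 0.53309738 -0.07044672  0.20937423] 0.0540734747332279
travel [ 0.9  0.3 62.4] rot [-0.001  0.001 -0.003] t 26.775
```

Call:
servo_tool(
  travel=[
    [1,0,20],
    [1,0,40],
    [1,0,62],
    [1,0,62],
    [1,0,62],
  ],
  delta_rot=[
    [0,0,0],
    [0,0,0],
    [0,0,0],
    [0,0,0],
    [0,0,0],
  ],
  claw=[0.3,0.3,0.3,0.3,0.3],
)

```text
time_s: 27.4
tcp_pos: [0.5348, -0.0707, 0.1485]
eef_rot: [0.0, 0.995, 0.102, 0.001]
wrist_force: [0.1, 0.1, -1.2]
width: 0.0541
grasp_force: 63.3
```

Call:
servo_tool(
  travel=[
    [0,0,0],
    [0,0,0],
    [0,0,0],
    [0,0,-30],
    [0,0,-62],
  ],
  delta_rot=[
    [0,0,0],
    [0,0,0],
    [0,0,0],
    [0,0,0],
    [0,0,0],
  ],
  claw=[0.85,0.85,0.85,0.85,0.85],
)

```text
time_s: 28.02
tcp_pos: [0.5338, -0.071, 0.2101]
eef_rot: [-0.0, 0.995, 0.102, -0.001]
wrist_force: [0.8, -0.5, 1.1]
width: 0.0723
grasp_force: 0.0
```

```bash
python3 tips.py; python3 -c "
from h import *
goto(.5075,-.242,.15,12)"
```

```text
scene blue [308.  209.8] [3, 4, 10] [0.4197 0.1082] z.088 [0.4644 0.0745]
scene blue [309.8 226.5] [23, 25, 429] [0.4657 0.0797] z.088 [0.507  0.0481]
top blue [297.6 273.9] [28, 28, 578] [0.51   0.0526] z.088 [0.5079 0.048 ]
tri blue [308.  209.8] [297.6 273.9] [0.5059 0.0436 0.1582] 0.00040708426805279084
tri blue [309.8 226.5] [297.6 273.9] [0.5078 0.0477 0.0893] 0.00035978534203516413
scene or [271.5 243. ] [2, 3, 6] [ 0.4481 -0.0289] z.088 [ 0.4908 -0.0522]
scene or [276.1 260.6] [23, 21, 327] [ 0.4977 -0.049 ] z.088 [ 0.5365 -0.0708]
scene or [211.  306.7] [23, 23, 292] [ 0.5093 -0.2432] z.088 [ 0.5473 -0.2502]
scene or [250.9 346. ] [24, 25, 315] [ 0.6458 -0.2205] z.088 [ 0.6734 -0.2293]
travel [-62.9 161.6  62.8] rot [ 0.002 -0.005 -0.005] t 28.125
```

Three rings on. Fourth: the orange one at (0.5075, -0.2415).

Call:
servo_tool(
  travel=[
    [-18,50,0],
    [-38,100,0],
    [-56,145,15],
    [-63,162,40],
    [-63,162,63],
  ],
  delta_rot=[
    [0,0,0],
    [0,0,0],
    [0,0,0],
    [0,0,0],
    [0,0,0],
  ],
  claw=[0.85,0.85,0.85,0.85,0.85],
)

```text
time_s: 28.75
tcp_pos: [0.5042, -0.245, 0.1452]
eef_rot: [0.0, 0.995, 0.1, -0.0]
wrist_force: [0.6, 0.9, -0.4]
width: 0.0726
grasp_force: 0.0
```

Call:
servo_tool(
  travel=[
    [0,0,30],
    [0,0,60],
    [0,0,75],
    [0,0,75],
    [0,0,75],
  ],
  delta_rot=[
    [0,0,0],
    [0,0,0],
    [0,0,0],
    [0,0,0],
    [0,0,0],
  ],
  claw=[0.85,0.85,0.85,0.85,0.85],
)

```text
time_s: 29.38
tcp_pos: [0.506, -0.2426, 0.0724]
eef_rot: [0.0, 0.995, 0.102, 0.001]
wrist_force: [0.1, -0.2, 0.7]
width: 0.0728
grasp_force: 0.0
```

```bash
python3 tips.py|grep ' or'; python3 -c "
from h import *
s=ctrl.state();print(s['tcp_pos']);goto(.5075,-.2415,.015,12)"
```

```text
scene or [271.5 243. ] [2, 3, 6] [ 0.4481 -0.0289] z.088 [ 0.4908 -0.0522]
scene or [276.1 260.7] [23, 21, 329] [ 0.4979 -0.0491] z.088 [ 0.5368 -0.0709]
scene or [210.9 306.6] [22, 23, 281] [ 0.5089 -0.2432] z.088 [ 0.547  -0.2503]
scene or [271.1 341.7] [23, 24, 308] [ 0.6644 -0.1784] z.088 [ 0.6906 -0.1904]
top or [400.9 209.7] [25, 25, 343] [ 0.6605 -0.1752] z.088 [ 0.6472 -0.1628]
top or [354.8 262.7] [27, 27, 535] [ 0.5384 -0.0741] z.088 [ 0.5342 -0.0692]
top or [425.3 271.4] [17, 9, 79] [ 0.5234 -0.2304] z.088 [ 0.5204 -0.2139]
top or [428.2 290.7] [12, 4, 18] [ 0.4811 -0.237 ] z.088 [ 0.4812 -0.22  ]
tri or [271.5 243. ] [354.8 262.7] [ 0.5287 -0.0685  0.1519] 0.007857455411601665
tri or [276.1 260.7] [354.8 262.7] [ 0.5345 -0.0696  0.0834] 0.00011759604862786934
[ 0.5060384  -0.24275032  0.07265892]
travel [ 1.6 -1.  57.7] rot [ 0.001 -0.002 -0.005] t 29.475
```

The last ring has been knocked to about (0.6625, -0.177). I carry on with this one.

Call:
servo_tool(
  travel=[
    [1.5,-1,20],
    [1.5,-1,40],
    [1.5,-1,57],
    [1.5,-1,57],
    [1.5,-1,57],
  ],
  delta_rot=[
    [0,0,0],
    [0,0,0],
    [0,0,0],
    [0,0,0],
    [0,0,0],
  ],
  claw=[0.85,0.85,0.85,0.85,0.3],
)

```text
time_s: 30.1
tcp_pos: [0.507, -0.2413, 0.0151]
eef_rot: [0.0, 0.995, 0.102, 0.0]
wrist_force: [-2.3, 1.8, 20.4]
width: 0.0561
grasp_force: 21.2
```

Call:
servo_tool(
  travel=[
    [0,0,0],
    [0,0,0],
    [0,0,0],
    [0,0,0],
  ],
  delta_rot=[
    [0,0,0],
    [0,0,0],
    [0,0,0],
    [0,0,0],
  ],
  claw=[0.3,0.3,0.3,0.3],
)

```text
time_s: 30.6
tcp_pos: [0.507, -0.2413, 0.0159]
eef_rot: [0.0, 0.995, 0.102, 0.001]
wrist_force: [-1.4, 1.2, 6.7]
width: 0.0539
grasp_force: 62.1
```

Call:
servo_tool(
  travel=[
    [0,0,-40],
    [0,0,-80],
    [0,0,-130],
    [0,0,-180],
    [0,0,-195],
  ],
  delta_rot=[
    [0,0,0],
    [0,0,0],
    [0,0,0],
    [0,0,0],
    [0,0,0],
  ],
  claw=[0.3,0.3,0.3,0.3,0.3],
)

```text
time_s: 31.22
tcp_pos: [0.5081, -0.2416, 0.2136]
eef_rot: [0.002, 0.995, 0.102, 0.003]
wrist_force: [-0.7, 0.9, 0.1]
width: 0.054
grasp_force: 63.3
```

```bash
python3 -c "
from h import *
s=ctrl.state();print(s['tcp_pos']);goto(.534,-.0705,.21,12)"
```

```text
[ 0.50805403 -0.24156472  0.21364239]
travel [  60.2 -162.2    3.3] rot [ 0.004 -0.005 -0.005] t 31.225
```

Call:
servo_tool(
  travel=[
    [18,-50,0],
    [37,-100,0],
    [55,-148,0],
    [60,-162,0],
    [60,-162,2],
  ],
  delta_rot=[
    [0,0,0],
    [0,0,0],
    [0,0,0],
    [0,0,0],
    [0,0,0],
  ],
  claw=[0.3,0.3,0.3,0.3,0.3],
)

```text
time_s: 31.85
tcp_pos: [0.5324, -0.0698, 0.2074]
eef_rot: [0.0, 0.995, 0.103, -0.0]
wrist_force: [-0.0, -0.9, 0.9]
width: 0.054
grasp_force: 63.3
```

Call:
servo_tool(
  travel=[
    [0,0,0],
    [0,0,0],
  ],
  delta_rot=[
    [0,0,0],
    [0,0,0],
  ],
  claw=[0.3,0.3],
)

```text
time_s: 32.1
tcp_pos: [0.5321, -0.0723, 0.2073]
eef_rot: [0.0, 0.995, 0.101, -0.0]
wrist_force: [0.0, 0.0, -0.2]
width: 0.0542
grasp_force: 63.3
```

```bash
python3 -c "
from h import *
s=ctrl.state();print(s['tcp_pos'],s['width']);goto(.534,-.0705,.147,12)"
```

```text
[ 0.53213757 -0.07228774  0.20729135] 0.05416067916114029
travel [ 2.2 -1.4 60.3] rot [ 0.     0.001 -0.007] t 32.1
```

Call:
servo_tool(
  travel=[
    [2,-1,20],
    [2,-1,40],
    [2,-1,59],
    [2,-1,59],
    [2,-1,59],
  ],
  delta_rot=[
    [0,0,0],
    [0,0,0],
    [0,0,0],
    [0,0,0],
    [0,0,0],
  ],
  claw=[0.3,0.3,0.3,0.3,0.3],
)

```text
time_s: 32.72
tcp_pos: [0.5345, -0.0696, 0.1491]
eef_rot: [0.0, 0.995, 0.102, 0.0]
wrist_force: [-0.4, 1.0, -0.9]
width: 0.0542
grasp_force: 63.3
```

Call:
servo_tool(
  travel=[
    [0,0,0],
    [0,0,0],
    [0,0,0],
    [0,0,-30],
    [0,0,-62],
  ],
  delta_rot=[
    [0,0,0],
    [0,0,0],
    [0,0,0],
    [0,0,0],
    [0,0,0],
  ],
  claw=[0.85,0.85,0.85,0.85,0.85],
)

```text
time_s: 33.35
tcp_pos: [0.5339, -0.0689, 0.2111]
eef_rot: [-0.0, 0.995, 0.102, -0.001]
wrist_force: [-0.2, 0.4, 0.2]
width: 0.0726
grasp_force: 0.0
```

```bash
python3 tips.py; python3 -c "
from h import *
goto(.662,-.177,.15,12)"
```

```text
scene blue [307.8 209.8] [4, 4, 11] [0.4193 0.1078] z.088 [0.4641 0.0741]
scene blue [309.8 226.5] [23, 25, 428] [0.4657 0.0797] z.088 [0.507  0.0481]
top blue [297.6 273.9] [28, 28, 577] [0.51   0.0526] z.088 [0.5079 0.048 ]
tri blue [307.8 209.8] [297.6 273.9] [0.5058 0.0434 0.1582] 0.0008602255233525236
tri blue [309.8 226.5] [297.6 273.9] [0.5078 0.0477 0.0893] 0.00035978534203516413
scene or [271.5 243. ] [2, 3, 6] [ 0.4481 -0.0289] z.088 [ 0.4908 -0.0522]
scene or [276.3 258.6] [23, 26, 415] [ 0.4932 -0.0453] z.088 [ 0.5324 -0.0674]
scene or [271.  341.7] [23, 24, 307] [ 0.6642 -0.1785] z.088 [ 0.6905 -0.1905]
travel [101.  131.5  64.6] rot [ 0.002 -0.005 -0.005] t 33.45
```

Call:
servo_tool(
  travel=[
    [30,40,0],
    [60,80,0],
    [90,118,15],
    [101,131,40],
    [101,131,65],
  ],
  delta_rot=[
    [0,0,0],
    [0,0,0],
    [0,0,0],
    [0,0,0],
    [0,0,0],
  ],
  claw=[0.85,0.85,0.85,0.85,0.85],
)

```text
time_s: 34.08
tcp_pos: [0.6602, -0.1782, 0.1434]
eef_rot: [0.0, 0.995, 0.101, -0.0]
wrist_force: [-0.2, -0.0, -0.2]
width: 0.0726
grasp_force: 0.0
```

Call:
servo_tool(
  travel=[
    [0,0,30],
    [0,0,60],
    [0,0,70],
    [0,0,70],
    [0,0,70],
  ],
  delta_rot=[
    [0,0,0],
    [0,0,0],
    [0,0,0],
    [0,0,0],
    [0,0,0],
  ],
  claw=[0.85,0.85,0.85,0.85,0.85],
)

```text
time_s: 34.7
tcp_pos: [0.6605, -0.1768, 0.0769]
eef_rot: [0.0, 0.995, 0.102, 0.001]
wrist_force: [1.3, -0.3, 0.4]
width: 0.0724
grasp_force: 0.0
```

```bash
python3 tips.py|grep ' or'; python3 -c "
from h import *
s=ctrl.state();print(s['tcp_pos']);goto(.662,-.177,.015,12)"
```

```text
scene or [284.2 261.9] [7, 10, 53] [ 0.5127 -0.035 ] z.088 [ 0.5505 -0.0578]
scene or [270.6 341.3] [24, 24, 305] [ 0.6629 -0.1787] z.088 [ 0.6893 -0.1907]
top or [400.3 216.9] [24, 12, 141] [ 0.6441 -0.174 ] z.088 [ 0.632  -0.1617]
top or [354.7 262.7] [28, 27, 557] [ 0.5384 -0.0738] z.088 [ 0.5342 -0.069 ]
[ 0.66043579 -0.1768968   0.07692824]
travel [ 1.4  0.4 61.9] rot [ 0.001 -0.002 -0.005] t 34.8
```

Call:
servo_tool(
  travel=[
    [1.5,0.5,20],
    [1.5,0.5,40],
    [1.5,0.5,61],
    [1.5,0.5,61],
    [1.5,0.5,61],
  ],
  delta_rot=[
    [0,0,0],
    [0,0,0],
    [0,0,0],
    [0,0,0],
    [0,0,0],
  ],
  claw=[0.85,0.85,0.85,0.85,0.3],
)

```text
time_s: 35.42
tcp_pos: [0.6614, -0.1768, 0.0144]
eef_rot: [-0.0, 0.995, 0.102, -0.0]
wrist_force: [-3.9, 1.9, 14.9]
width: 0.0558
grasp_force: 19.5
```

Call:
servo_tool(
  travel=[
    [0,0,0],
    [0,0,0],
    [0,0,0],
    [0,0,0],
  ],
  delta_rot=[
    [0,0,0],
    [0,0,0],
    [0,0,0],
    [0,0,0],
  ],
  claw=[0.3,0.3,0.3,0.3],
)

```text
time_s: 35.92
tcp_pos: [0.6617, -0.177, 0.0151]
eef_rot: [0.0, 0.995, 0.102, 0.0]
wrist_force: [0.1, -0.7, 2.9]
width: 0.0541
grasp_force: 63.4
```

Call:
servo_tool(
  travel=[
    [0,0,-40],
    [0,0,-80],
    [0,0,-130],
    [0,0,-180],
    [0,0,-200],
  ],
  delta_rot=[
    [0,0,0],
    [0,0,0],
    [0,0,0],
    [0,0,0],
    [0,0,0],
  ],
  claw=[0.3,0.3,0.3,0.3,0.3],
)

```text
time_s: 36.55
tcp_pos: [0.6623, -0.1769, 0.2182]
eef_rot: [0.001, 0.995, 0.102, 0.002]
wrist_force: [1.2, -0.5, -0.3]
width: 0.0545
grasp_force: 63.3
```

```bash
python3 -c "
from h import *
s=ctrl.state();print(s['tcp_pos']);goto(.534,-.0705,.215,12)"
```

```text
[ 0.66233218 -0.17690837  0.2181729 ]
travel [-104.  -130.3    2.5] rot [ 0.002 -0.004 -0.005] t 36.55
```

Call:
servo_tool(
  travel=[
    [-32,-40,0],
    [-64,-80,0],
    [-95,-119,0],
    [-104,-130,0],
    [-104,-130,3],
  ],
  delta_rot=[
    [0,0,0],
    [0,0,0],
    [0,0,0],
    [0,0,0],
    [0,0,0],
  ],
  claw=[0.3,0.3,0.3,0.3,0.3],
)

```text
time_s: 37.17
tcp_pos: [0.5332, -0.0707, 0.2121]
eef_rot: [0.0, 0.995, 0.103, 0.001]
wrist_force: [1.6, -0.3, -0.3]
width: 0.0542
grasp_force: 63.3
```

Call:
servo_tool(
  travel=[
    [0,0,0],
    [0,0,0],
  ],
  delta_rot=[
    [0,0,0],
    [0,0,0],
  ],
  claw=[0.3,0.3],
)

```text
time_s: 37.42
tcp_pos: [0.5338, -0.0718, 0.2111]
eef_rot: [-0.0, 0.995, 0.101, -0.0]
wrist_force: [-0.1, -0.0, -0.9]
width: 0.0543
grasp_force: 63.3
```

```bash
python3 -c "
from h import *
s=ctrl.state();print(s['tcp_pos'],s['width']);goto(.534,-.0705,.149,12)"
```

```text
[ 0.53381768 -0.07177869  0.21112068] 0.05425731120829345
travel [ 0.4 -1.2 62.1] rot [-0.     0.    -0.006] t 37.425
```

Call:
servo_tool(
  travel=[
    [0.5,-1,20],
    [0.5,-1,40],
    [0.5,-1,61],
    [0.5,-1,61],
    [0.5,-1,61],
  ],
  delta_rot=[
    [0,0,0],
    [0,0,0],
    [0,0,0],
    [0,0,0],
    [0,0,0],
  ],
  claw=[0.3,0.3,0.3,0.3,0.3],
)

```text
time_s: 38.05
tcp_pos: [0.5339, -0.0699, 0.151]
eef_rot: [-0.0, 0.995, 0.102, 0.0]
wrist_force: [1.1, -0.5, -0.6]
width: 0.0545
grasp_force: 63.3
```

Call:
servo_tool(
  travel=[
    [0,0,0],
    [0,0,0],
    [0,0,0],
    [0,0,-30],
    [0,0,-62],
  ],
  delta_rot=[
    [0,0,0],
    [0,0,0],
    [0,0,0],
    [0,0,0],
    [0,0,0],
  ],
  claw=[0.85,0.85,0.85,0.85,0.85],
)

```text
time_s: 38.67
tcp_pos: [0.533, -0.0697, 0.2132]
eef_rot: [-0.0, 0.995, 0.102, -0.0]
wrist_force: [0.9, 0.2, -0.1]
width: 0.0722
grasp_force: 0.0
```

Call:
servo_tool(
  travel=[
    [0,40,-20],
    [0,90,-30],
    [0,140,-30],
    [0,190,-30],
    [0,190,-30],
  ],
  delta_rot=[
    [0,0,0],
    [0,0,0],
    [0,0,0],
    [0,0,0],
    [0,0,0],
  ],
  claw=[0.85,0.85,0.85,0.85,0.85],
)

```text
time_s: 39.3
tcp_pos: [0.5712, -0.2612, 0.2417]
eef_rot: [0.001, 0.995, 0.099, -0.001]
wrist_force: [-0.3, 0.8, -0.3]
width: 0.0725
grasp_force: 0.0
```

```bash
python3 tips.py; python3 -c "
from h import *
c=cam('scene');save(c,'s11.png',(250,170,370,290),5)"
```

```text
scene blue [307.7 209.8] [4, 4, 12] [0.4192 0.1075] z.088 [0.464  0.0739]
scene blue [309.8 226.4] [23, 25, 429] [0.4654 0.0798] z.088 [0.5067 0.0483]
top blue [297.6 273.9] [28, 28, 576] [0.51   0.0526] z.088 [0.5079 0.048 ]
tri blue [307.7 209.8] [297.6 273.9] [0.5057 0.0433 0.1583] 0.0010867730841938022
tri blue [309.8 226.4] [297.6 273.9] [0.5078 0.0477 0.0897] 0.00033433362023285517
scene or [276.1 256.5] [24, 29, 515] [ 0.4879 -0.0422] z.088 [ 0.5276 -0.0645]
top or [355.  262.1] [29, 28, 584] [ 0.5398 -0.0745] z.088 [ 0.5355 -0.0696]
tri or [276.1 256.5] [355.  262.1] [ 0.5347 -0.0687  0.1018] 0.00012655470116382255
```

View pics/s11.png

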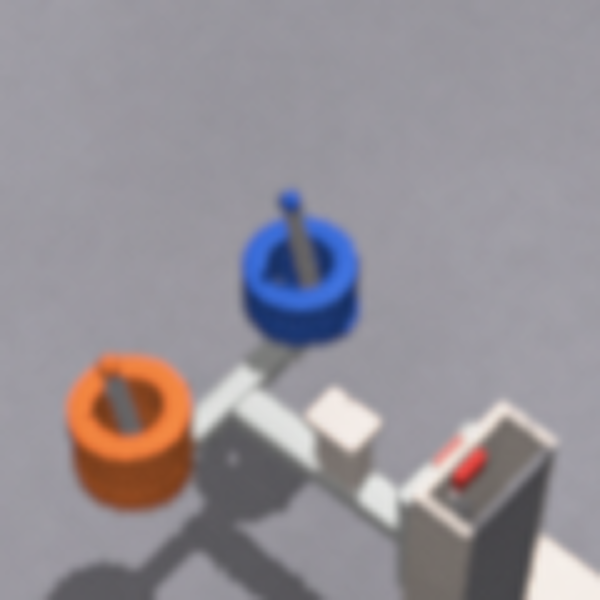

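Two blue rings sit flat on the blue peg (300,280) and three orange on the orange peg (130,430). The catch is out over the plate at (448,450). Handing in.

Call:
servo_tool(
  travel=[
    [0,0,0],
    [0,0,0],
    [0,0,0],
    [0,0,0],
  ],
  delta_rot=[
    [0,0,0],
    [0,0,0],
    [0,0,0],
    [0,0,0],
  ],
  claw=[0.85,0.85,0.85,0.85],
)

```text
time_s: 39.95
tcp_pos: [0.572, -0.2555, 0.2427]
eef_rot: [0.0, 0.995, 0.102, 0.0]
wrist_force: [-0.6, 0.1, 0.1]
width: 0.0724
grasp_force: 0.0
```

```bash
python3 -c "
from cell import ctrl
print(ctrl.close_job())"
```

```text
the job is handed in; nothing more can be done
None
```

I handed the job in at about 40 s: the last picture shows the bracket on the upright with the catch out, two blue rings on the blue peg and three orange rings on the orange peg; no verdict came back.

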